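# Press a worn bush out of its bearing block

## Task

The aluminium bearing block of a stirrer is clamped in the small bench vise, and its worn brass bush has to come out. Take the steel drift by its handle from its stand, find the hole in the block's top face by gentle touch and push the bush steadily down out of its bore until it stands on the floor of the vise's gutter, feeling for that firm stop and never pressing on the block, bush or vise with more than 60 N. Then put the drift back upright in its stand, pushed in until its collar rests on the stand, and leave the bottles and the jar around undisturbed.

Things in the scene. Friction and masses are not known exactly. Their poses are not given: they have to be found in the camera images.
- vise: Grey bench vise, fixed. Origin: centre of its underside, on the worktop; own z up, own y along the jaws, screw with tommy bar to own -x (to x -92 mm, y +-37 mm, below z 50 mm). Bed 118 (x) by 124 (y) mm, ears to y +-81 mm; jaws x -44 to +48 mm, tops at z 72 mm or lower. Below the block runs a gutter along y, 30 mm wide, floor at z 26 mm.
- jaw_middle (a point): On the vise's middle, 86 mm over the worktop, axes as the vise's: level with the flat top of the aluminium block, 45.5 (x) by 82 (y) by 36 mm high, clamped in the jaws. In x the block is exactly central; in own y it is clamped anywhere within 17 mm either way of this point: NOT measured, to be felt or seen. It stays put. Within 17 mm along y of here the drift is always over the block.
- gutter_floor (a point): On the vise's middle, 60 mm below jaw_middle. In the centre of the block's top is an upright round hole, 15 mm wide, square-edged; after 8 mm it widens into the 24.5 mm bore of the bush, open to the gutter below. The block's underside is 24 mm above this point. Flush screw heads 7 mm wide, 32 mm either side of the hole along y, are no holes.
- bush (a joint): Travel of the brass bush (23.6 mm outer, 8.4 mm inner diameter, 22 mm long) down its bore, m. At 0 its upper face is 8 mm below the block's top; it starts at 0 to 0.005; at 0.030 it stands on the gutter floor, upper face 38 mm below the block's top: a firm stop. It moves at about 10 N, plus 1.2 N per 10 mm/s, stays where left, and cannot come out upwards.
- drift_grip (a point): Centre of the drift's black square handle, 18 x 18 mm, 50 mm long (own z +-25 mm); own x, y square to its flat sides. The drift is loose, 0.13 to 0.21 kg, upright in its stand at the start, own z up. Below the handle a steel collar, 30 mm wide, 6 mm thick (25 to 31 mm below this point), on which slipping fingers come to rest; then the 13 mm shank, 58 mm long.
- drift_tip (a point): Centre of the flat lower end of the drift's shank, 89 mm below drift_grip along the drift's own z; shank and end are 13 mm across, the edge hardly broken. The end covers the bush's bore, so it pushes on the bush's upper face.
- stand_mouth (a point): Centre of the hole's mouth in the top of the drift's stand, 66 mm over the worktop; fixed: a grey block 56 x 56 mm on a base plate 84 x 84 x 8 mm, own z up. Hole 16 mm wide, upright, 58 mm deep, its mouth chamfered 2 mm. With the drift fully home its collar rests on the top face and drift_tip is 58 mm below this point.
- weigh_bottle: Glass weighing bottle with knob lid, 37 mm diameter, 52 mm high, origin at the centre of its underside. Leave alone.
- amber_bottle: Small amber bottle with white cap, 40 mm diameter, 81 mm high, origin at the centre of its underside. Leave alone.
- red_jar: White plastic jar with a red lid, 45 mm diameter, 62 mm high, origin at the centre of its underside. Leave alone.
Not all that is in view belongs to the job. There is more than one size of the part that bears drift_grip; the job needs the smallest.

How it is judged:
By the outcome, as a careful person would: the job done as asked, in the order asked, and still so for the second after the job is handed in, with the robot touching nothing.
It also fails if it takes over 72 s, if anything falls off the work surface, if the arm or the gripper's body presses on something with over 40 N, if the wrist force passes 120 N, or if a joint passes its speed limit or range.

## Robot

A 6-joint arm with a two-finger parallel gripper is mounted at the origin on a cart in front of the work surface, level with it; the furniture and walls round the work are solid. World frame = base frame: x ahead of the robot, y to its left, z up, the work surface at z = 0. Lengths are in m, angles in rad, forces in N, time in s.
With the tool pointing down it reaches from about 0.375 to 0.9 m from the base axis. Payload 3.1 kg.
Tool frame: the origin (TCP) lies at the very end of the fingers, on their centre line; the grasp point (between the pads) lies behind it (robot.tcp_to_grasp is the y of the grasp point in the tool frame, in m); y points along the fingers, z is the direction in which the jaws open and shut, and the axes are right-handed (so a half turn about y gives the same grasp; the last joint's range is limited). The gripper opens to 87 mm and grips with 3 to 60 N. Pads are 19 mm wide; open, the fingers measure 117 mm over their backs; the gripper's body (75 mm by 190 mm) begins 51 mm behind the grasp point.
Start: joints at [0.972, 0.527, 1.433, -0, 1.181, -0.178], TCP at [0.255, 0.57, 0.223] pointing down, gripper open.
Joint ranges: [-3.08, 3.08], [-0.75, 2.2], [0.22, 2.44], [-1.43, 4.57], [0, 2.65], [-2.85, 2.85]. Speed limits (rad/s): [2.79, 2.79, 3.14, 3.14, 3.14, 3.14].

## Interface

Orientations are given as a unit quaternion [x, y, z, w].
In Python, from rig import robot, optics gives the robot as it stands. The module is installed in compiled form; this text tells all that it offers.
- The arm moves only by the tool carry_out, never from a script. Its argument "series" is a list of rows, each a list of 5 numbers: the shift along the tool's x, y, z in mm, then the turn about the tool's y in rad, then the closure, from 0 (fully open) to 1 (shut). A call has 1 to 12 rows; each row shifts and turns the pose as measured when the row begins, along the tool's axes as they then stand; what a row does not reach is not made up. A row lasts 1/8 s, in which the tool goes at most 62.5 mm and 10.7 degrees, less where a joint would pass 70% of its speed; a pose out of reach is approached as far as the arm can. A call is refused whole if a number of a shift passes 62.5 or a number of a turn 0.188, either way. A call with a gripper value outside its range is refused whole. The fingers move at their own pace and stop on an object; "squeeze" is the grip in N (left out, the last holds). Time passes only in rows, so rows that do not move let the fingers close. It gives the time, the measured TCP pose, the force and the opening at its end, in the units of the state.
- robot.get_obs(): the state, without advancing time (a new reading comes with each control period).
- optics.camera(name): name is "scene" or "side" or "wrist"; returns (picture, depth): 384x512x3 uint8, red, green, blue; 384x512 float32, m along the optical axis (not along the pixel's ray), 0 where there is no reading.
- optics.get_calibration(name): a dict with "K" (3x3 intrinsics, pixels), "eye" and "orientation" of the camera in the world. Camera axes: x right, y up, looking along -z (the intrinsics and any distortion apply to the point x, -y, -z); pixel columns grow to the right and rows downward; lengths in m; the calibration is good to about 2 mm. A picture is of the moment at which its call begins: read the wrist's pose just before it. get_calibration takes no time and is no camera call; for the wrist camera it gives the pose at the moment of the call.
- robot.hand_in(): hands the job in, once; it reports no verdict.
Trained networks look in the newest picture that a camera, given by its name, has taken for a name from the list of things; names that differ only in an ending like _2 or _b are one class to them, and where a whole thing is asked for, a point or a joint stands for the part that bears it (a point fixed in the world has none). Each returns a list of dicts, best first, with "p" (0 to 1); they miss things now and then, are a little off and sometimes report something else, mostly with a low value. They report only what shows in the picture. A call takes as long as a camera call. They do not tell look-alikes from the thing itself.
- optics.boxes_of(camera, name): "box" ([left, top, width, height] as shares, 0 to 1, of the picture: columns of its width, rows of its height, round what is visible of it).
The state is a dict: "time": time; "q": joint angles; "joint_velocities": joint speeds; "joint_torque": joint torques, N m; "position": TCP position; "tool_rot": TCP orientation; "ft_force": force on the tool from outside, world axes, zero at the start; "moment": the same for the moment, N m; "grip_width": finger opening in m.
Only numpy, scipy, OpenCV 4.12 (cv2) and the standard library are available. Lean on these libraries where they do the work, as an engineer would, in place of code of your own. Each camera call takes 0.05 s, during which the arm holds its last target.

## Working session

There is one attempt and no reset: what is moved stays moved. The work goes in short steps, Python scripts to look and compute and a tool call to move; the robot and the scene stay as the last step left them, time stands still between calls to the robot, and variables do not carry over. Pictures are saved under pics/ and viewed, and the job is handed in when it is done.

Besides the shell and the picture viewer there is one more tool, called as a command line: name --pt "numbers of a row" for each row, then --argument value for the rest. carry_out: Moves the arm, as the interface text tells. Its arguments: {"type":"object","properties":{"series":{"type":"array"},"squeeze":{"type":"number"}},"required":["series"]}

```bash
mkdir -p pics
cat > h.py <<'E'
import numpy as np,cv2
from rig import robot,optics
from scipy.spatial.transform import Rotation as R
def cal(n):
    c=optics.get_calibration(n);return np.array(c["K"]),np.array(c["eye"]),R.from_quat(c["orientation"]).as_matrix(),c
def cloud(n,d):
    K,e,M,c=cal(n)
    h,w=d.shape;v,u=np.mgrid[:h,:w]
    P=np.stack([(u-K[0,2])/K[0,0]*d,-(v-K[1,2])/K[1,1]*d,-d],-1)
    return P@M.T+e
def proj(n,p):
    K,e,M,c=cal(n);q=(np.atleast_2d(p)-e)@M
    return np.stack([K[0,2]+K[0,0]*q[:,0]/-q[:,2],K[1,2]-K[1,1]*q[:,1]/-q[:,2]],-1)
E
python3 - <<'E'
from h import *
print(robot.get_obs(),robot.tcp_to_grasp)
for n in["scene","side","wrist"]:
    p,d=optics.camera(n);cv2.imwrite(f"pics/{n}0.png",p[...,::-1]);np.save(n+"0.npy",d)
    print(n,cal(n)[3])
    for t in["vise","drift_grip","stand_mouth","weigh_bottle","amber_bottle","red_jar","bush","jaw_middle"]:
        try:
            for b in optics.boxes_of(n,t)[:4]:
                x=np.array(b["box"])*[512,384,512,384];print(n,t,round(b["p"],2),x.round())
        except Exception as ex: print(t,ex)
print(robot.get_obs()["time"])
E
```

```text
{'time': 0.0, 'q': array([ 9.71490393e-01,  5.28477127e-01,  1.43389111e+00, -3.29790969e-05,
        1.18137268e+00, -1.78529975e-01]), 'joint_velocities': array([-1.75091907e-04,  6.04150013e-04,  3.87694152e-04, -1.18119686e-04,
       -8.04205836e-04, -6.23893077e-05]), 'joint_torque': array([ 2.36320186e-03, -4.40040207e+01, -1.76596266e+01,  6.33549364e-02,
        5.81681519e-02, -1.61341050e-04]), 'position': array([0.2548776 , 0.56987673, 0.22156845]), 'tool_rot': array([ 0.69222247, -0.14794531,  0.14738926, -0.69080869]), 'ft_force': array([-0.46037144,  0.46037043, -0.37666679]), 'moment': array([-0.05119697,  0.0360894 ,  0.02297975]), 'grip_width': 0.08679797099715869} -0.0187
scene {'K': array([[353.01337577,   0.        , 255.23133985],
       [  0.        , 353.01337577, 195.99951912],
       [  0.        ,   0.        ,   1.        ]]), 'eye': array([-0.01421431,  0.2938958 ,  0.68450886]), 'orientation': array([-0.19607248,  0.35507175,  0.79143949, -0.457278  ])}
scene vise 0.59 [233. 197.  60.  58.]
scene drift_grip 0.83 [ 99. 247.  31.  54.]
scene drift_grip 0.7
[... 572 characters left out ...]
array([ 0.49046204, -0.1085024 , -0.18901761,  0.84376926])}
side vise 0.57 [199. 194.  61.  52.]
side drift_grip 0.83 [180. 128.  14.  40.]
side drift_grip 0.67 [190. 153.  15.  16.]
side drift_grip 0.63 [153. 149.  15.  52.]
side stand_mouth 0.95 [181. 161.  36.  35.]
side weigh_bottle 0.56 [259. 173.  13.  23.]
side amber_bottle 0.79 [322. 220.  18.  32.]
side red_jar 0.69 [235. 278.  26.  39.]
wrist {'K': array([[344.64272604,   0.        , 251.84661041],
       [  0.        , 344.64272604, 194.09106535],
       [  0.        ,   0.        ,   1.        ]]), 'eye': array([0.18416721, 0.60151467, 0.38424767]), 'orientation': array([-0.12138976, -0.07844193,  0.53762353,  0.83070592])}
1.35
```

View pics/scene0.png

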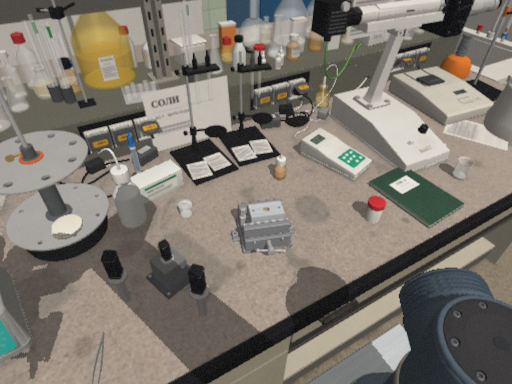

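View pics/side0.png

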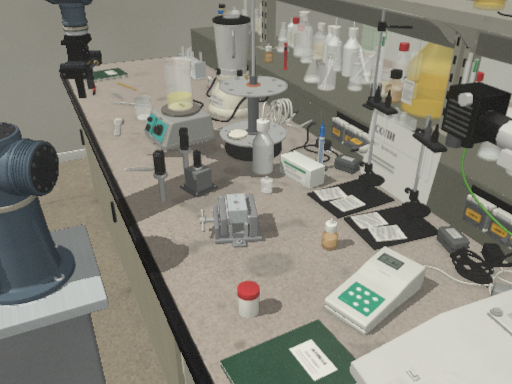

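View pics/wrist0.png

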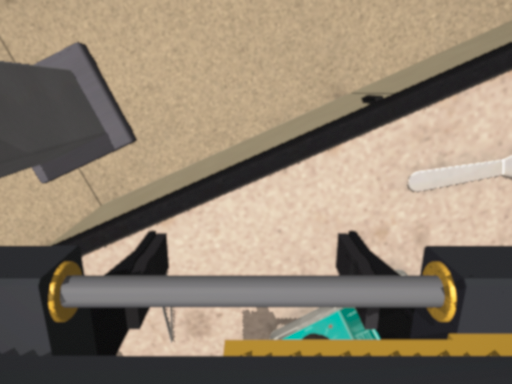

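The scene view has three black-handled parts. They are at about (114,265), (166,249, in the grey block) and (198,282). The vise is at (265,225).

Run:
```python
from h import *
a=cv2.imread("pics/scene0.png");b=cv2.imread("pics/side0.png")
cv2.imwrite("pics/c1.png",cv2.resize(a[185:325,85:300],None,fx=3.7,fy=3.7,interpolation=2))
cv2.imwrite("pics/c2.png",cv2.resize(b[120:250,140:290],None,fx=4.5,fy=4.5,interpolation=2))
for n,pts in dict(scene=[(113,258),(166,243),(198,274),(185,209),(280,167),(375,203),(263,212),(160,265),(150,300),(172,278),(240,230),(270,250),(150,230)],side=[(184,133),(197,157),(159,156),(237,203),(237,198),(237,210)]).items():
    d=np.load(n+"0.npy");P=cloud(n,d)
    for u,v in pts: print(n,u,v,P[v,u].round(4))
```

```text
scene 113 258 [0.4722 0.309  0.1511]
scene 166 243 [0.4824 0.2064 0.1237]
scene 198 274 [0.3586 0.1861 0.1535]
scene 185 209 [0.6432 0.1108 0.039 ]
scene 280 167 [ 0.6664 -0.2004  0.0445]
scene 375 203 [ 0.3979 -0.3158  0.0641]
scene 263 212 [ 0.4924 -0.0341  0.0874]
scene 160 265 [0.4801 0.2296 0.0678]
scene 150 300 [4.553e-01 2.722e-01 4.000e-04]
scene 172 278 [0.4566 0.2157 0.0399]
scene 240 230 [0.5288 0.0102 0.0127]
scene 270 250 [ 0.4148 -0.0074  0.0435]
scene 150 230 [0.6534 0.2081 0.0011]
side 184 133 [0.4822 0.3039 0.1398]
side 197 157 [0.4844 0.2004 0.1042]
side 159 156 [0.3687 0.1725 0.1425]
side 237 203 [ 0.4971 -0.0553  0.085 ]
side 237 198 [ 0.5073 -0.0321  0.0846]
side 237 210 [ 0.4841 -0.085   0.0845]
```

View pics/c1.png

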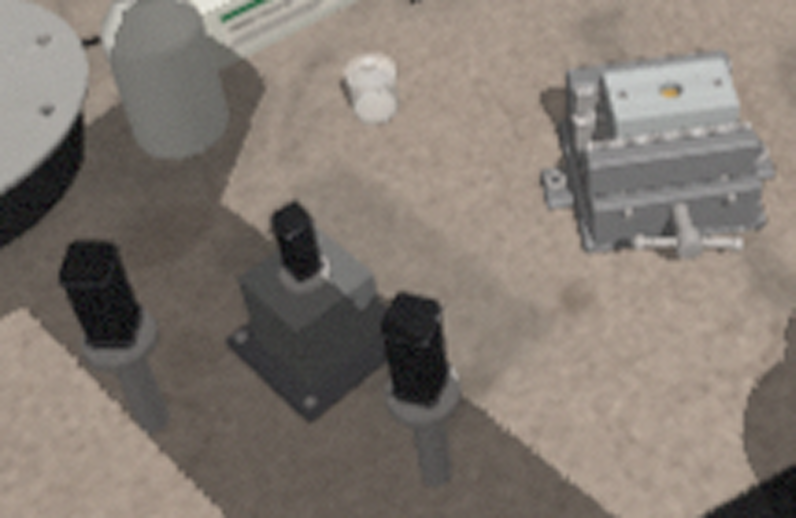

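View pics/c2.png

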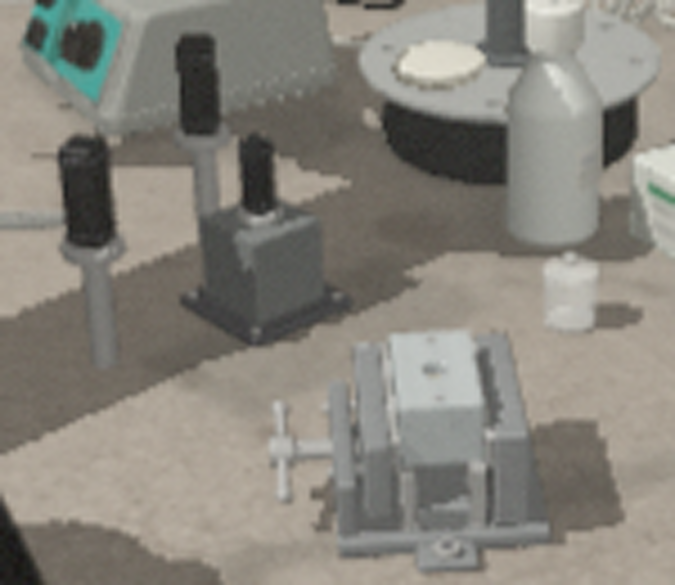

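Candidates: (114,265) and (198,282) are tall free-standing look-alikes. (166,249) is the short drift in the stand block, so I choose that one. The hole with brass inside shows at about scene (266,209) and side (236,202). Next I'll measure poses.

Run:
```python
from h import *
def rect(P,m):
    q=P[m][:,:2].astype(np.float32)*1000
    return cv2.minAreaRect(q),len(q)
S=[cloud(n,np.load(n+"0.npy")) for n in("scene","side")]
for P,n in zip(S,("scene","side")):
    x,y,z=P[...,0],P[...,1],P[...,2]
    near=lambda cx,cy,r:(np.hypot(x-cx,y-cy)<r)
    print(n)
    print(" handletop",rect(P,near(.483,.203,.025)&(z>.117)&(z<.135)), P[near(.483,.203,.02)&(z>.09)][:,2].max())
    print(" handle all",rect(P,near(.483,.203,.03)&(z>.076)&(z<.135)))
    print(" standtop",rect(P,near(.483,.203,.045)&(z>.06)&(z<.068)))
    print(" base",rect(P,near(.483,.203,.07)&(z>.0055)&(z<.02)))
    print(" blocktop",rect(P,near(.4924,-.04,.06)&(z>.08)&(z<.09)),np.median(P[near(.4924,-.04,.05)&(z>.08)&(z<.09)][:,2]))
    print(" jaws",rect(P,near(.4924,-.04,.08)&(z>.06)&(z<.076)))
    print(" vise",rect(P,near(.4924,-.04,.12)&(z>.006)&(z<.1)))
def tri(a,b):
    A=[];B=[]
    rs=[]
    for n,(u,v) in(("scene",a),("side",b)):
        K,e,M,c=cal(n);r=M@np.array([(u-K[0,2])/K[0,0],-(v-K[1,2])/K[1,1],-1]);r/=np.linalg.norm(r)
        Q=np.eye(3)-np.outer(r,r);A.append(Q);B.append(Q@e);rs.append((e,r))
    p=np.linalg.lstsq(np.vstack(A),np.hstack(B),rcond=None)[0]
    return p,[ (e+r*((.086-e[2])/r[2])) for e,r in rs]
print("hole",tri((266.4,209.3),(236.4,201.8)))
# screw heads in scene
for u,v in((623,95),(717,83)):
    print(tri((85+u/3.7,185+v/3.7),(0,0))[1][0])
```

```text
scene
 handletop (((486.83392333984375, 210.5752716064453), (19.860933303833008, 17.687179565429688), 17.334774017333984), 73) 0.12452230567742595
 handle all (((486.7823791503906, 210.22410583496094), (20.240644454956055, 18.142499923706055), 14.061795234680176), 206)
 standtop (((487.7850036621094, 209.9645538330078), (57.631858825683594, 57.976951599121094), 18.68622398376465), 325)
 base (((488.48529052734375, 210.5194549560547), (84.9468994140625, 83.43997955322266), 18.304595947265625), 461)
 blocktop (((500.302734375, -47.30054473876953), (82.65776062011719, 48.21198272705078), 70.64952087402344), 510) 0.08743180312889398
 jaws (((503.2750549316406, -41.18965148925781), (112.96516418457031, 93.01074981689453), 70.62489318847656), 680)
 vise (((482.06903076171875, -31.946685791015625), (162.3350830078125, 145.6368865966797), 65.049560546875), 2604)
side
 handletop (((485.7478942871094, 208.10389709472656), (19.127023696899414, 17.62125587463379), 17.968141555786133), 20) 0.12308687563206733
 handle all (((486.39385986328125, 207.68214416503906), (22.215993881225586, 23.27539634
[... 158 characters left out ...]
(((486.2221984863281, 208.20037841796875), (83.79009246826172, 83.92268371582031), 18.150108337402344), 212)
 blocktop (((498.65118408203125, -47.919334411621094), (89.60028076171875, 45.708160400390625), 71.18392181396484), 334) 0.08450894004414017
 jaws (((502.2577209472656, -43.33300018310547), (118.000244140625, 90.85956573486328), 70.9719009399414), 558)
 vise (((481.1854248046875, -45.20741271972656), (143.3964385986328, 152.439453125), 70.39846801757812), 2138)
hole (array([ 0.49884616, -0.0478464 ,  0.08411424]), [array([ 0.49745036, -0.0468198 ,  0.086     ]), array([ 0.49740359, -0.05095   ,  0.086     ])])
[ 0.50889708 -0.01691665  0.086     ]
[ 0.48810588 -0.07660669  0.086     ]
```

Run:
```python
from h import *
o=robot.get_obs();M=R.from_quat(o["tool_rot"]).as_matrix();print("axes x,y,z cols\n",M.round(3))
P=np.vstack([cloud(n,np.load(n+"0.npy")).reshape(-1,3) for n in("scene","side")])
P=P[np.isfinite(P).all(1)]
def seg(a,b,r):
    a=np.array(a);b=np.array(b);d=P[:,:2]-a;L=b-a;t=np.clip(d@L/(L@L),0,1);m=(np.linalg.norm(d-t[:,None]*L,axis=1)<r)&(P[:,2]>.1)&(P[:,2]<.5)
    q=P[m];
    for z0 in np.arange(.1,.5,.04):
        k=q[(q[:,2]>=z0)&(q[:,2]<z0+.04)]
        if len(k):print(round(z0,2),len(k),k.min(0).round(3),k.max(0).round(3))
print("A");seg((.255,.57),(.487,.21),.11)
print("B");seg((.487,.21),(.499,-.047),.12)
for nm,c in dict(L1=(.475,.31),L2=(.362,.18)).items():
    m=(np.hypot(*(P[:,:2]-c).T)<.04)&(P[:,2]>.09);print(nm,P[m].min(0),P[m].max(0),np.median(P[m],0))
```

```text
axes x,y,z cols
 [[ 0.913  0.     0.409]
 [-0.409  0.     0.913]
 [-0.    -1.     0.   ]]
A
0.1 612 [0.365 0.175 0.1  ] [0.498 0.329 0.14 ]
0.14 346 [0.365 0.177 0.14 ] [0.499 0.33  0.157]
0.18 3 [0.267 0.609 0.219] [0.278 0.619 0.22 ]
0.22 180 [0.222 0.509 0.22 ] [0.285 0.62  0.26 ]
0.26 196 [0.185 0.471 0.26 ] [0.323 0.635 0.3  ]
0.3 648 [0.183 0.464 0.3  ] [0.325 0.647 0.34 ]
0.34 298 [0.214 0.51  0.34 ] [0.281 0.58  0.38 ]
0.38 414 [0.202 0.505 0.38 ] [0.293 0.587 0.42 ]
0.42 358 [0.218 0.526 0.42 ] [0.289 0.575 0.46 ]
0.46 426 [0.187 0.505 0.46 ] [0.311 0.595 0.5  ]
B
0.1 636 [0.367 0.166 0.1  ] [0.498 0.329 0.14 ]
0.14 391 [0.368 0.168 0.14 ] [0.499 0.33  0.157]
L1 [0.46698683 0.29605533 0.09006996] [0.49867938 0.33064788 0.15736795] [0.47718938 0.31115375 0.13072044]
L2 [0.35344784 0.16442688 0.09020057] [0.38725649 0.20147087 0.15739407] [0.36535482 0.18304137 0.13163822]
```

carry_out --pt "0 0 0 0.18 0" --pt "0 0 0 0.18 0" --pt "0 0 0 0.18 0" --pt "0 0 0 0.18 0" --pt "0 0 0 0.12 0" --pt "0 0 0 0 0" --squeeze 50

```text
time: 2.1
position: [0.2552, 0.5704, 0.2225]
tool_rot: [0.566, -0.424, 0.424, -0.566]
ft_force: [0.2, -0.5, -0.4]
grip_width: 0.0867
```

```bash
cat >> h.py <<'E'
def rel(t):
    o=robot.get_obs();M=R.from_quat(o["tool_rot"]).as_matrix();p=np.array(o["position"])
    print("t",round(o["time"],2),"pos",p.round(4),"zang",round(np.degrees(np.arctan2(M[1,2],M[0,2])),2),"y",M[:,1].round(4),"F",np.array(o["ft_force"]).round(1),"w",round(o["grip_width"],4),"q",np.round(o["q"],2))
    print("need tool mm",((np.array(t)-p)@M*1000).round(1))
E
python3 -c "
from h import *
rel((.487,.2095,.2))"
```

```text
t 2.1 pos [0.2552 0.5704 0.2225] zang 16.24 y [-1.e-04 -1.e-04 -1.e+00] F [ 0.2 -0.5 -0.4] w 0.0867 q [0.97 0.53 1.43 0.   1.18 0.69]
need tool mm [411.3  22.5 121.6]
```

carry_out --pt "52 0 15 0 0" --pt "52 0 15 -0.03 0" --pt "52 0 15 0 0" --pt "52 0 15 0 0" --pt "52 0 15 0 0" --pt "52 0 15 0 0" --pt "52 0 15 0 0" --pt "0 0 0 0 0"

```text
time: 3.1
position: [0.4761, 0.2498, 0.2235]
tool_rot: [-0.574, 0.408, -0.41, 0.579]
ft_force: [0.3, -0.9, -0.4]
grip_width: 0.0868
```

```bash
python3 -c "
from h import *
rel((.487,.2095,.2))
p,d=optics.camera('wrist');cv2.imwrite('pics/w1.png',p[...,::-1]);np.save('w1.npy',d)
rel((.487,.2095,.086))
"
```

```text
t 3.1 pos [0.4761 0.2498 0.2235] zang 19.3 y [ 0.007  0.004 -1.   ] F [ 0.3 -0.9 -0.4] w 0.0868 q [ 0.27  0.41  1.66  0.    1.07 -0.06]
need tool mm [41.7 23.5 -3.2]
t 3.15 pos [0.4745 0.2511 0.2234] zang 19.39 y [ 0.0054  0.0044 -1.    ] F [ 0.1 -0.2  0.2] w 0.0869 q [ 0.28  0.41  1.66  0.    1.07 -0.06]
need tool mm [ 43.7 137.3  -3. ]
```

View pics/w1.png

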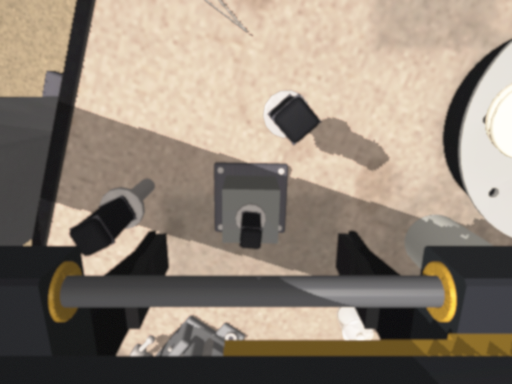

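Run:
```python
from h import *
P=cloud('wrist',np.load('w1.npy'));x,y,z=P[...,0],P[...,1],P[...,2]
for lo,hi,r in((.115,.13,.03),(.06,.07,.045),(.0055,.012,.07)):
    m=(np.hypot(x-.487,y-.2095)<r)&(z>lo)&(z<hi);print(m.sum(),cv2.minAreaRect((P[m][:,:2]*1000).astype(np.float32)),np.median(P[m][:,2]))
```

```text
471 ((487.449462890625, 212.4122314453125), (18.601139068603516, 18.43137550354004), 13.429553985595703) 0.12105744268248075
2168 ((487.5586853027344, 212.2129364013672), (55.7093505859375, 56.53278732299805), 18.108797073364258) 0.06551473969652613
1803 ((487.2691650390625, 212.7489471435547), (82.94216918945312, 82.77970886230469), 17.782060623168945) 0.007459985131684721
```

carry_out --pt "15 8 -1 -0.02 0" --pt "15 8 -1 0 0" --pt "12 8 -1 0 0" --pt "0 0 0 0 0"

```text
time: 3.65
position: [0.4843, 0.2124, 0.1982]
tool_rot: [-0.58, 0.401, -0.401, 0.585]
ft_force: [0.2, 0.9, -0.1]
grip_width: 0.087
```

```bash
python3 -c "
from h import *
rel((.487,.2095,.086))
"
```

```text
t 3.65 pos [0.4843 0.2124 0.1982] zang 20.94 y [ 0.0036  0.0059 -1.    ] F [ 0.2  0.9 -0.1] w 0.087 q [ 0.2   0.43  1.7   0.01  1.   -0.17]
need tool mm [  4.1 112.2   0.9]
```

carry_out --pt "2 0 1 0.12 0" --pt "0 0 0 0 0"

```text
time: 3.9
position: [0.4856, 0.2117, 0.1982]
tool_rot: [-0.555, 0.436, -0.435, 0.56]
ft_force: [-0.5, 0.1, 0.6]
grip_width: 0.0874
```

```bash
python3 -c "
from h import *
rel((.4873,.2108,.087))
"
```

```text
t 3.9 pos [0.4856 0.2117 0.1982] zang 13.98 y [ 0.0033  0.0067 -1.    ] F [-0.5  0.1  0.6] w 0.0874 q [ 0.2   0.43  1.7   0.01  1.01 -0.05]
need tool mm [  1.9 111.2   0.9]
```

carry_out --pt "1 20 1 0 0" --pt "0 20 0 0 0" --pt "0 20 0 0 0" --pt "0 20 0 0 0" --pt "0 10 0 0 0" --pt "0 6 0 0 0" --pt "0 0 0 0 0"

```text
time: 4.78
position: [0.4886, 0.2151, 0.1018]
tool_rot: [-0.556, 0.431, -0.432, 0.565]
ft_force: [-0.3, -0.1, -1.0]
grip_width: 0.0874
```

```bash
python3 -c "
from h import *
rel((.4873,.2108,.087))
"
```

```text
t 4.78 pos [0.4886 0.2151 0.1018] zang 14.84 y [ 0.0089  0.0092 -0.9999] F [-0.3 -0.1 -1. ] w 0.0874 q [ 0.2   0.58  1.78  0.01  0.77 -0.07]
need tool mm [ 3.9 14.7 -2.5]
```

carry_out --pt "2 4 -1 0 0" --pt "2 4 -1 0 0" --pt "0 4 0 0 0" --pt "0 2 0 0 0" --pt "0 0 0 0 0"

```text
time: 5.4
position: [0.4889, 0.2107, 0.0882]
tool_rot: [-0.555, 0.43, -0.432, 0.566]
ft_force: [0.6, 0.2, 0.4]
grip_width: 0.0875
```

```bash
python3 -c "
from h import *
rel((.4873,.2108,.087))
p,d=optics.camera('side');cv2.imwrite('pics/s1.png',cv2.resize(p[90:220,130:290,::-1],None,fx=4.5,fy=4.5))
"
```

```text
t 5.4 pos [0.4889 0.2107 0.0882] zang 14.85 y [ 0.012   0.0098 -0.9999] F [0.6 0.2 0.4] w 0.0875 q [ 0.19  0.6   1.79  0.01  0.73 -0.07]
need tool mm [-0.5  1.2 -1.5]
```

View pics/s1.png

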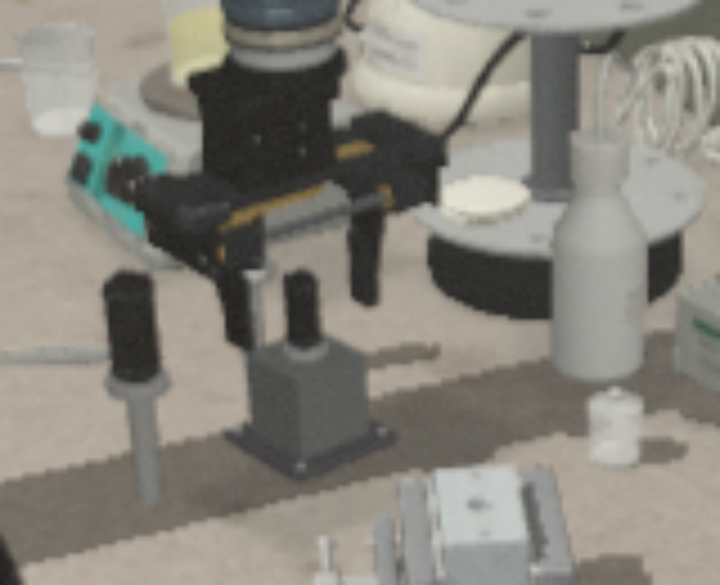

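The side view shows the open fingers straddling the drift in its stand, with L2 clear of the gripper body. I'll close the fingers.

carry_out --pt "0 0 0 0 0.5" --pt "0 0 0 0 0.7" --pt "0 0 0 0 1" --pt "0 0 0 0 1" --pt "0 0 0 0 1" --pt "0 0 0 0 1" --pt "0 0 0 0 1" --squeeze 50

```text
time: 6.32
position: [0.4892, 0.2108, 0.0886]
tool_rot: [-0.555, 0.43, -0.433, 0.566]
ft_force: [0.4, -0.2, -0.2]
grip_width: 0.0251
```

```bash
python3 -c "
from h import *
rel((.4873,.2108,.087))
"
```

```text
t 6.33 pos [0.4892 0.2108 0.0886] zang 14.86 y [ 0.0129  0.01   -0.9999] F [ 0.4 -0.2 -0.2] w 0.0251 q [ 0.19  0.6   1.79  0.01  0.73 -0.07]
need tool mm [-0.5  1.6 -1.9]
```

carry_out --pt "0 0 0 0 1" --pt "0 0 0 0 1" --pt "0 0 0 0 1"

```text
time: 6.7
position: [0.4891, 0.2108, 0.0887]
tool_rot: [-0.555, 0.43, -0.433, 0.566]
ft_force: [0.0, 0.4, 0.4]
grip_width: 0.0175
```

```bash
python3 -c "
from h import *
rel((.4873,.2108,.087));print(robot.get_obs()['moment'])
"
```

```text
t 6.7 pos [0.4891 0.2108 0.0887] zang 14.86 y [ 0.0127  0.01   -0.9999] F [0.  0.4 0.4] w 0.0175 q [ 0.19  0.6   1.79  0.01  0.73 -0.07]
need tool mm [-0.4  1.7 -1.8]
[-0.04511533  0.11008219  0.01248909]
```

```bash
python3 -c "
from h import *
rel((.4891,.2108,.1887))"
```

```text
t 6.7 pos [0.4891 0.2108 0.0887] zang 14.86 y [ 0.0127  0.01   -0.9999] F [0.  0.4 0.4] w 0.0175 q [ 0.19  0.6   1.79  0.01  0.73 -0.07]
need tool mm [  -0.6 -100.     1.5]
```

carry_out --pt "0 -5 0 0 1" --pt "0 -8 0.2 0 1" --pt "0 -8 0.2 0 1" --pt "0 -8 0.2 0 1" --pt "0 -8 0.2 0 1" --pt "0 -8 0.2 0 1" --pt "0 0 0 0 1"

```text
time: 7.58
position: [0.4893, 0.2106, 0.137]
tool_rot: [-0.555, 0.43, -0.433, 0.566]
ft_force: [1.0, -0.7, -1.7]
grip_width: 0.0175
```

```bash
python3 -c "
from h import *
rel((.4891,.2108,.1887))
p,d=optics.camera('side');cv2.imwrite('pics/s2.png',cv2.resize(p[90:220,130:290,::-1],None,fx=4.5,fy=4.5))"
```

```text
t 7.58 pos [0.4893 0.2106 0.137 ] zang 14.86 y [ 0.0126  0.01   -0.9999] F [ 1.  -0.7 -1.7] w 0.0175 q [ 0.19  0.52  1.76  0.01  0.85 -0.07]
need tool mm [ -0.6 -51.7   0.7]
```

View pics/s2.png

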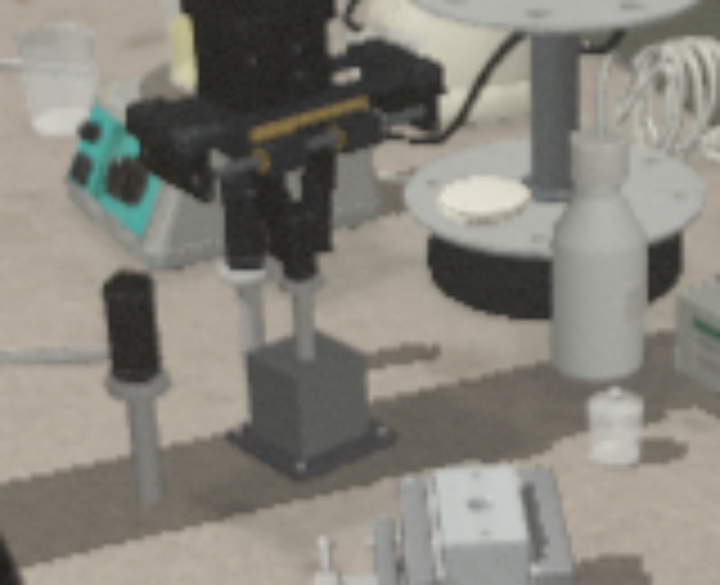

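carry_out --pt "0 -13 0.2 0 1" --pt "0 -13 0.2 0 1" --pt "0 -13 0.2 0 1" --pt "0 -12 0.2 0 1" --pt "0 0 0 0 1"

```text
time: 8.25
position: [0.4892, 0.2102, 0.1915]
tool_rot: [-0.555, 0.43, -0.432, 0.566]
ft_force: [-0.1, 0.2, -1.4]
grip_width: 0.0177
```

```bash
python3 -c "
from h import *
rel((.498,-.048,.187))"
```

```text
t 8.25 pos [0.4892 0.2102 0.1915] zang 14.86 y [ 0.0123  0.0099 -0.9999] F [-0.1  0.2 -1.4] w 0.0177 q [ 0.19  0.44  1.71  0.01  0.98 -0.07]
need tool mm [251.9   2.1 -57.8]
```

carry_out --pt "24 0 -5.5 0 1" --pt "28 0 -6.5 0 1" --pt "28 0 -6.5 0 1" --pt "28 0 -6.5 0 1" --pt "28 0 -6.5 0 1" --pt "28 0 -6.5 0 1" --pt "28 0 -6.5 0 1" --pt "24 0 -5.5 0 1" --pt "15 0 -4 0 1" --pt "8 0 -2 0 1" --pt "0 0 0 0 1"

```text
time: 9.62
position: [0.4949, -0.0416, 0.1871]
tool_rot: [-0.556, 0.431, -0.43, 0.566]
ft_force: [0.3, 1.6, -1.3]
grip_width: 0.0175
```

```bash
python3 -c "
from h import *
rel((.498,-.048,.187))
for n in('scene','side','wrist'):
    p,d=optics.camera(n);cv2.imwrite(f'pics/{n}3.png',p[...,::-1]);np.save(n+'3.npy',d)
a=cv2.imread('pics/scene3.png');b=cv2.imread('pics/side3.png')
A=cv2.resize(a[150:270,205:325],None,fx=4,fy=4,interpolation=2);B=cv2.resize(b[130:250,180:300],None,fx=4,fy=4,interpolation=2)
cv2.imwrite('pics/c3.png',cv2.resize(np.hstack([A,B]),(800,400)))
rel((.498,-.048,.187))
"
```

```text
t 9.62 pos [ 0.4949 -0.0416  0.1871] zang 14.96 y [ 0.0078  0.0117 -0.9999] F [ 0.3  1.6 -1.3] w 0.0175 q [-0.32  0.4   1.79  0.02  0.94 -0.59]
need tool mm [7.  0.1 1.4]
t 9.78 pos [ 0.4947 -0.0408  0.1872] zang 15.04 y [ 0.0077  0.0118 -0.9999] F [-0.1 -0.4 -2.3] w 0.0175 q [-0.32  0.4   1.79  0.02  0.94 -0.59]
need tool mm [7.8 0.1 1.3]
```

View pics/c3.png

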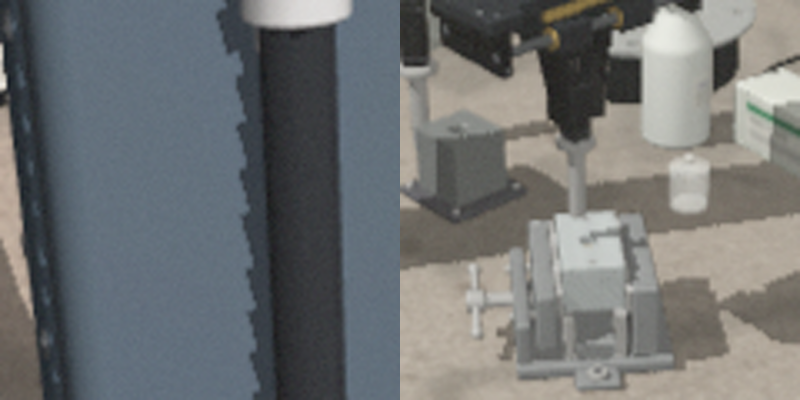

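View pics/wrist3.png

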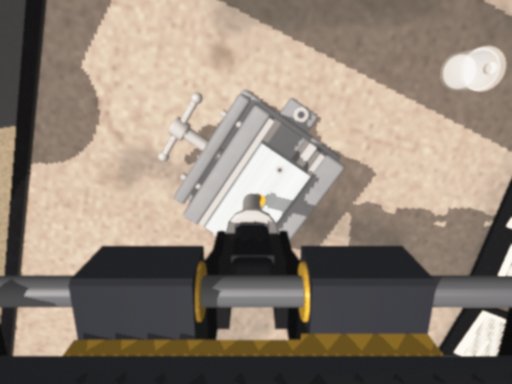

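```bash
python3 -c "
from h import *
a=cv2.imread('pics/wrist3.png')
cv2.imwrite('pics/c4.png',cv2.resize(a[150:240,200:320],None,fx=6.5,fy=6.5,interpolation=2))
b=cv2.imread('pics/side3.png')
cv2.imwrite('pics/c5.png',cv2.resize(b[160:220,210:270],None,fx=9,fy=9,interpolation=2))
P=cloud('wrist',np.load('wrist3.npy'))
for u,v in((263,200),(280,170),(253,200),(252,205),(240,215)):print(u,v,P[v,u].round(4))
"
```

```text
263 200 [ 0.5071 -0.0458  0.0764]
280 170 [ 0.5124 -0.0163  0.085 ]
253 200 [ 0.4947 -0.0341  0.1236]
252 205 [ 0.4939 -0.0343  0.135 ]
240 215 [ 0.4857 -0.031   0.1693]
```

View pics/c4.png

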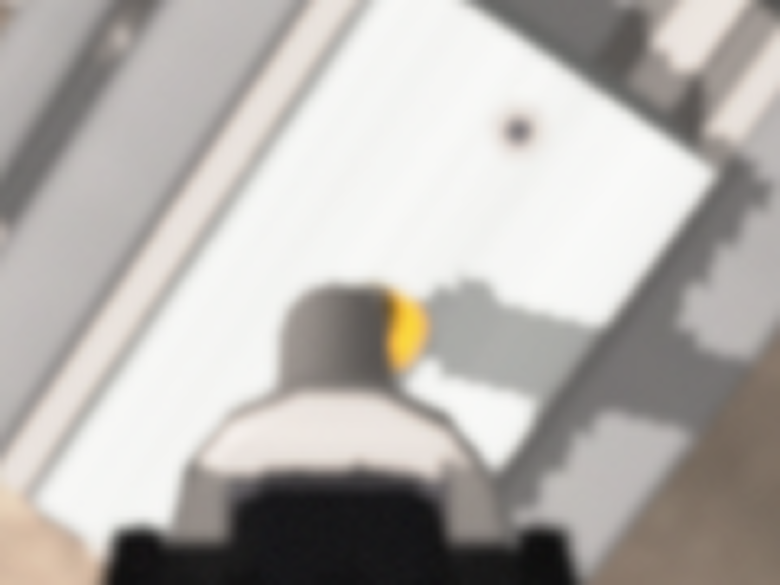

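View pics/c5.png

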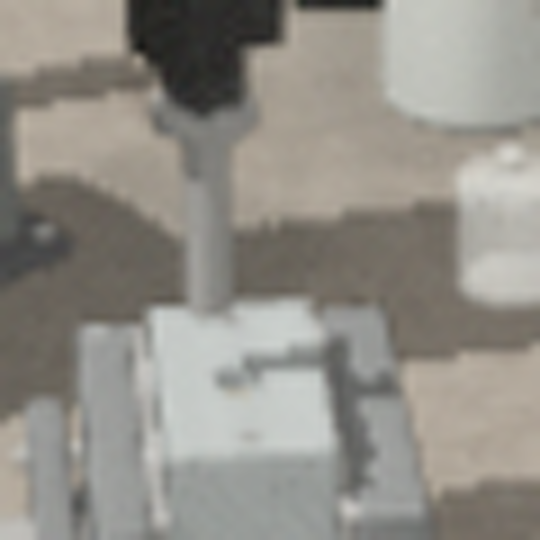

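```bash
cat > ov.py <<'E'
from h import *
def circ(c,r,n=60):
    t=np.linspace(0,2*np.pi,n);return np.array(c)+np.stack([r*np.cos(t),r*np.sin(t),0*t],-1)
def overlay(cam,png,items,box,f,out):
    a=cv2.imread(png);x0,y0,x1,y1=box
    A=cv2.resize(a[y0:y1,x0:x1],None,fx=f,fy=f,interpolation=2)
    for c,r,col in items:
        q=((proj(cam,circ(c,r))-[x0,y0]+.5)*f).astype(np.int32);cv2.polylines(A,[q],True,col,1)
    cv2.imwrite(out,A)
E
python3 -c "
from ov import *
o=robot.get_obs();M=R.from_quat(o['tool_rot']).as_matrix();p=o['position']
tip=p+M[:,1]*.0807;print(tip)
H=(.4988,-.0475,.086);B=(.4988,-.0475,.076)
it=[(tip,.0065,(0,0,255)),(H,.0075,(0,200,0)),((.4988+.032*.33,-.0475+.032*.944,.086),.0035,(0,200,0))]
overlay('wrist','pics/wrist3.png',it,(200,150,320,240),6.5,'pics/o1.png')
overlay('side','pics/side3.png',it,(205,155,275,225),8,'pics/o2.png')
"
```

```text
[ 0.49535245 -0.03987134  0.10649275]
```

View pics/o1.png

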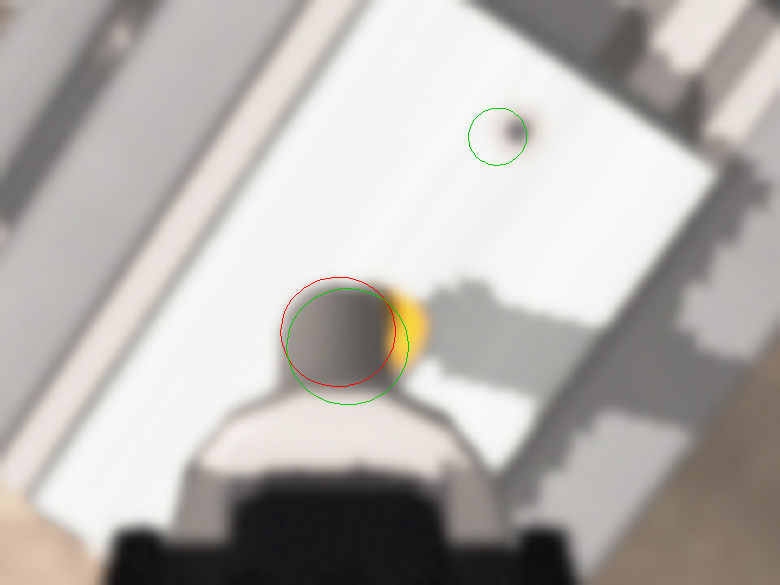

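View pics/o2.png

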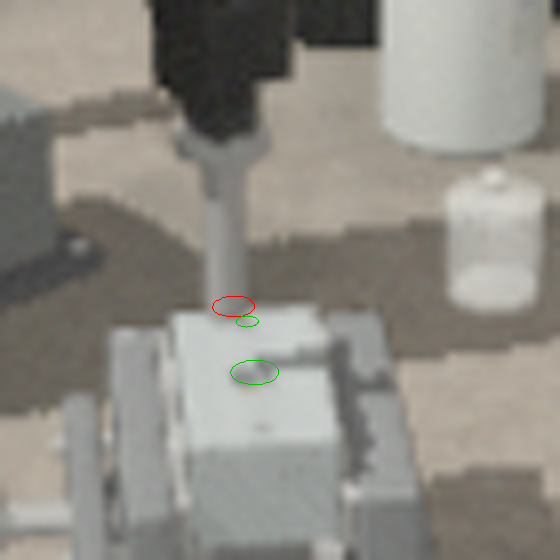

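```bash
cat >> h.py <<'E'
def ray(n,uv,z):
    K,e,M,c=cal(n);u,v=uv;r=M@np.array([(u-K[0,2])/K[0,0],-(v-K[1,2])/K[1,1],-1]);return e+r*((z-e[2])/r[2])
E
python3 -c "
from ov import *
s=ray('wrist',(516/6.5+200-.5,131/6.5+150-.5),.086);h=s-np.array([.032*.33,.032*.944,0]);print(s,h)
o=robot.get_obs();M=R.from_quat(o['tool_rot']).as_matrix();p=o['position']
tip=p+M[:,1]*.0807
t2=ray('wrist',(337/6.5+200-.5,338/6.5+150-.5),tip[2]);print('tipw',t2,tip)
ts=ray('side',(228/8+205-.5,306/8+155-.5),tip[2]);hs=ray('side',(255/8+205-.5,372/8+155-.5),.086);print('side tip,hole',ts,hs,hs-ts)
print('wrist d',h-t2)
it=[(t2,.0065,(0,0,255)),(h,.0075,(0,200,0)),(h-[0,0,.008],.0075,(0,200,200)),(s,.0035,(0,200,0))]
overlay('wrist','pics/wrist3.png',it,(200,150,320,240),6.5,'pics/o3.png')
"
```

```text
[ 0.51130249 -0.01605282  0.086     ] [ 0.50074249 -0.04626082  0.086     ]
tipw [ 0.49539592 -0.04056919  0.10649275] [ 0.49535245 -0.03987134  0.10649275]
side tip,hole [ 0.49389993 -0.03882878  0.10649275] [ 0.49891529 -0.04733937  0.086     ] [ 0.00501536 -0.00851059 -0.02049275]
wrist d [ 0.00534657 -0.00569163 -0.02049275]
```

View pics/o3.png

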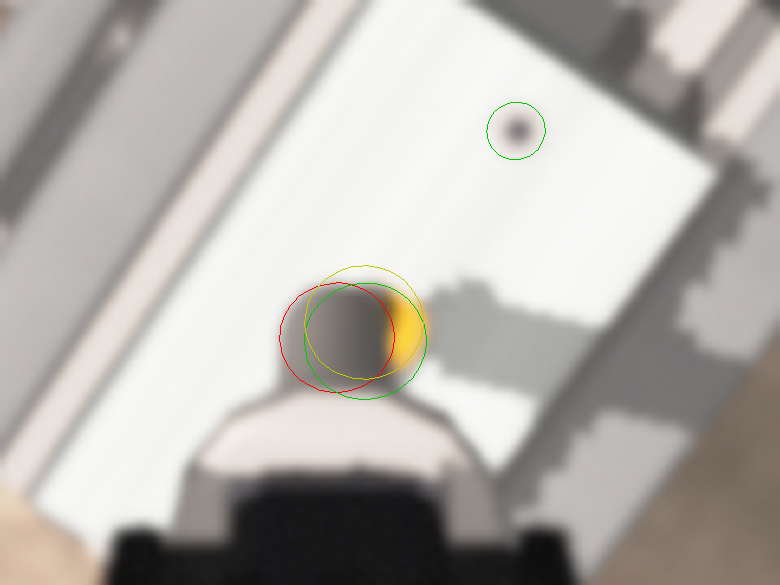

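```bash
python3 -c "
from h import *
p=robot.get_obs()['position']
rel(p+np.array([.0052,-.0063,0]));rel(p+np.array([.0052,-.0063,-.016]))"
```

```text
t 9.78 pos [ 0.4947 -0.0408  0.1872] zang 15.04 y [ 0.0077  0.0118 -0.9999] F [-0.1 -0.4 -2.3] w 0.0175 q [-0.32  0.4   1.79  0.02  0.94 -0.59]
need tool mm [ 7.4 -0.   3.4]
t 9.78 pos [ 0.4947 -0.0408  0.1872] zang 15.04 y [ 0.0077  0.0118 -0.9999] F [-0.1 -0.4 -2.3] w 0.0175 q [-0.32  0.4   1.79  0.02  0.94 -0.59]
need tool mm [ 7.6 16.   3.2]
```

carry_out --pt "4 5 2 0 1" --pt "4 6 1.2 0 1" --pt "0 4 0 0 1" --pt "0 0 0 0 1"

```text
time: 10.28
position: [0.5002, -0.0465, 0.1708]
tool_rot: [-0.557, 0.43, -0.429, 0.567]
ft_force: [-0.5, -0.4, -2.0]
grip_width: 0.0179
```

```bash
python3 -c "
from ov import *
rel((.4999,-.0471,.1712))
for n in('side','wrist'):
    p,d=optics.camera(n);cv2.imwrite(f'pics/{n}4.png',p[...,::-1]);np.save(n+'4.npy',d)
o=robot.get_obs();M=R.from_quat(o['tool_rot']).as_matrix();p=o['position']
tip=p+M[:,1]*.0807;h=np.array([.5007,-.0463,.086]);s=h+[.032*.33,.032*.944,0];print(tip)
it=[(tip,.0065,(0,0,255)),(h,.0075,(0,200,0)),(s,.0035,(0,200,0))]
overlay('wrist','pics/wrist4.png',it,(200,150,320,240),6.5,'pics/o5.png')
overlay('side','pics/side4.png',it,(205,155,275,225),8,'pics/o6.png')
"
```

```text
t 10.28 pos [ 0.5002 -0.0465  0.1708] zang 15.17 y [ 0.007   0.0122 -0.9999] F [-0.5 -0.4 -2. ] w 0.0179 q [-0.32  0.44  1.79  0.02  0.91 -0.6 ]
need tool mm [ 0.5 -0.4 -0.5]
[ 0.50116378 -0.04567595  0.09049839]
```

View pics/o5.png

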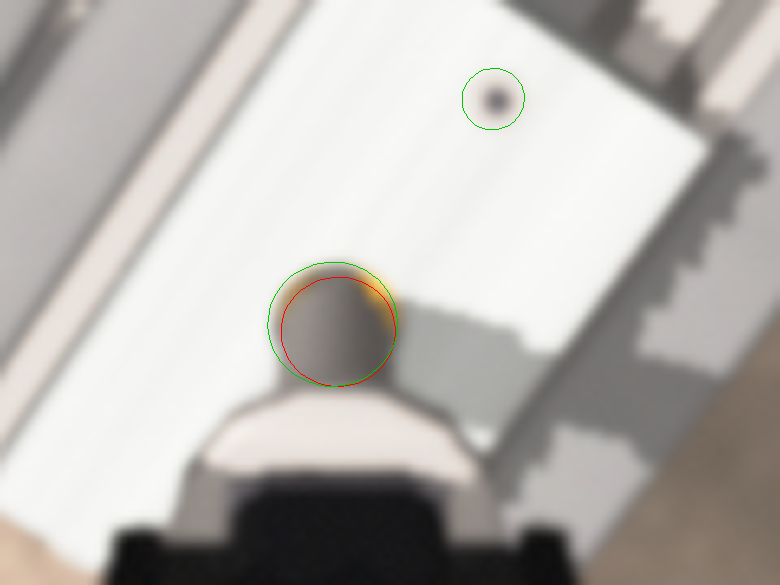

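View pics/o6.png

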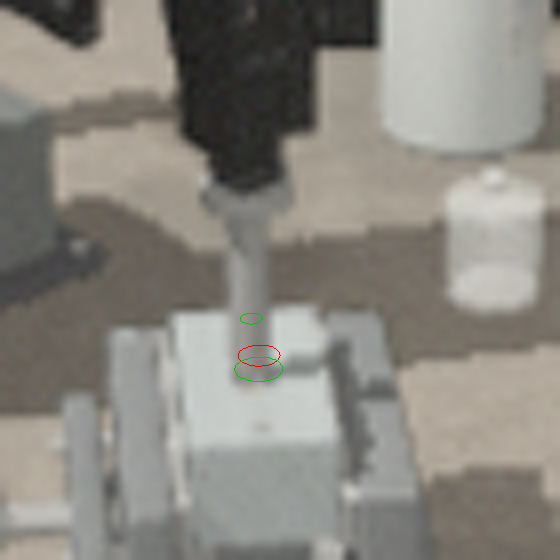

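carry_out --pt "0 1.5 0 0 1" --pt "0 1.5 0 0 1" --pt "0 1 0 0 1" --pt "0 1 0 0 1"

```text
time: 10.88
position: [0.5008, -0.0466, 0.1663]
tool_rot: [-0.556, 0.43, -0.43, 0.567]
ft_force: [-0.0, 0.3, -1.2]
grip_width: 0.0173
```

```bash
python3 -c "
from h import *
rel((.4999,-.0471,.1667));print(robot.get_obs()['moment'])"
```

```text
t 10.88 pos [ 0.5008 -0.0466  0.1663] zang 15.16 y [ 0.0088  0.0116 -0.9999] F [-0.   0.3 -1.2] w 0.0173 q [-0.32  0.44  1.8   0.02  0.89 -0.6 ]
need tool mm [ 0.2 -0.4 -1. ]
[-0.14325263  0.05313156  0.06923904]
```

carry_out --pt "0 0.7 0 0 1" --pt "0 0.7 0 0 1"

```text
time: 11.12
position: [0.5008, -0.0466, 0.1648]
tool_rot: [-0.556, 0.43, -0.43, 0.567]
ft_force: [-0.3, 0.3, -1.5]
grip_width: 0.0179
```

```bash
python3 -c "
from ov import *
rel((.4999,-.0471,.1667));print(robot.get_obs()['moment'])
for n in('side','wrist'):
    p,d=optics.camera(n);cv2.imwrite(f'pics/{n}5.png',p[...,::-1]);np.save(n+'5.npy',d)
o=robot.get_obs();M=R.from_quat(o['tool_rot']).as_matrix();p=o['position']
tip=p+M[:,1]*.0807;h=np.array([.5012,-.0466,.086]);s=h+[.032*.33,.032*.944,0];print(tip)
it=[(tip,.0065,(0,0,255)),(h,.0075,(0,200,0)),(s,.0035,(0,200,0))]
overlay('wrist','pics/wrist5.png',it,(200,150,320,240),6.5,'pics/o7.png')
"
```

```text
t 11.12 pos [ 0.5008 -0.0466  0.1648] zang 15.17 y [ 0.0089  0.0116 -0.9999] F [-0.3  0.3 -1.5] w 0.0179 q [-0.32  0.45  1.8   0.02  0.89 -0.6 ]
need tool mm [ 0.2 -1.9 -1. ]
[-0.06632702  0.08124725 -0.03932793]
[ 0.50142014 -0.04562784  0.08411349]
```

View pics/o7.png

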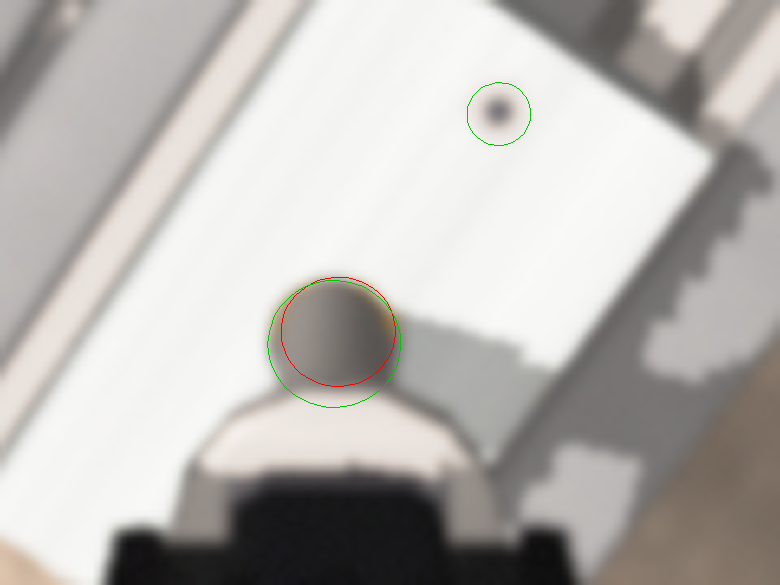

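carry_out --pt "0 0.8 0 0 1" --pt "0 0.8 0 0 1" --pt "0 0.8 0 0 1"

```text
time: 11.6
position: [0.5009, -0.0466, 0.1624]
tool_rot: [-0.556, 0.43, -0.43, 0.567]
ft_force: [0.1, -0.2, -1.9]
grip_width: 0.0175
```

```bash
python3 -c "
from h import *
rel((.4999,-.0471,.1667));print(robot.get_obs()['moment'])"
```

```text
t 11.6 pos [ 0.5009 -0.0466  0.1624] zang 15.17 y [ 0.009   0.0116 -0.9999] F [ 0.1 -0.2 -1.9] w 0.0175 q [-0.32  0.45  1.8   0.02  0.88 -0.6 ]
need tool mm [ 0.2 -4.3 -1. ]
[-0.01573763  0.07852069 -0.02197358]
```

carry_out --pt "0 1 0 0 1" --pt "0 1 0 0 1" --pt "0 1 0 0 1" --pt "0 1 0 0 1"

```text
time: 12.1
position: [0.5009, -0.0465, 0.158]
tool_rot: [-0.556, 0.43, -0.43, 0.567]
ft_force: [0.0, -0.7, -1.8]
grip_width: 0.0174
```

```bash
python3 -c "
from h import *
rel((.5009,-.0466,.1567));print(robot.get_obs()['moment'])"
```

```text
t 12.1 pos [ 0.5009 -0.0465  0.158 ] zang 15.17 y [ 0.0089  0.0116 -0.9999] F [ 0.  -0.7 -1.8] w 0.0174 q [-0.32  0.46  1.81  0.02  0.87 -0.6 ]
need tool mm [ 0.1  1.3 -0. ]
[-0.11272977  0.08239953 -0.01367161]
```

carry_out --pt "0 1 0 0 1" --pt "0 1 0 0 1" --pt "0 1 0 0 1"

```text
time: 12.48
position: [0.5012, -0.0466, 0.1567]
tool_rot: [-0.557, 0.429, -0.43, 0.567]
ft_force: [-1.7, 0.3, 8.2]
grip_width: 0.0175
```

```bash
python3 -c "
from h import *
rel((.5009,-.0466,.1287));print(robot.get_obs()['moment'])"
```

```text
t 12.47 pos [ 0.5012 -0.0466  0.1567] zang 15.19 y [ 0.0096  0.0111 -0.9999] F [-1.7  0.3  8.2] w 0.0175 q [-0.32  0.46  1.81  0.02  0.87 -0.6 ]
need tool mm [ 0.1 28.  -0.6]
[0.07768053 0.59440691 0.0478291 ]
```

carry_out --pt "0 2 0 0 1" --pt "0 2 0 0 1" --pt "0 2 0 0 1" --pt "0 2 0 0 1"

```text
time: 12.98
position: [0.5011, -0.0466, 0.1542]
tool_rot: [-0.557, 0.428, -0.43, 0.567]
ft_force: [-3.2, 0.1, 10.4]
grip_width: 0.0174
```

```bash
python3 -c "
from h import *
rel((.5009,-.0466,.1287));print(robot.get_obs()['moment'])"
```

```text
t 12.97 pos [ 0.5011 -0.0466  0.1542] zang 15.24 y [ 0.0107  0.0101 -0.9999] F [-3.2  0.1 10.4] w 0.0174 q [-0.32  0.46  1.81  0.02  0.86 -0.6 ]
need tool mm [ 0.1 25.5 -0.6]
[ 0.12613208  0.70217289 -0.00355718]
```

carry_out --pt "0 3 -0.3 0 1" --pt "0 3 -0.3 0 1" --pt "0 3 0 0 1" --pt "0 3 0 0 1"

```text
time: 13.48
position: [0.5009, -0.0465, 0.1483]
tool_rot: [-0.557, 0.427, -0.431, 0.568]
ft_force: [-2.8, 0.1, 10.9]
grip_width: 0.0177
```

```bash
python3 -c "
from h import *
rel((.5009,-.0466,.1287));print(robot.get_obs()['moment'])"
```

```text
t 13.47 pos [ 0.5009 -0.0465  0.1483] zang 15.29 y [ 0.0133  0.0092 -0.9999] F [-2.8  0.1 10.9] w 0.0177 q [-0.32  0.47  1.82  0.02  0.84 -0.6 ]
need tool mm [ 0.2 19.6 -0.4]
[0.0812628  0.78065728 0.03677962]
```

carry_out --pt "0 4 -0.3 0 1" --pt "0 4 -0.3 0 1" --pt "0 4 -0.3 0 1" --pt "0 4 -0.2 0 1" --pt "0 4 -0.2 0 1"

```text
time: 14.1
position: [0.5006, -0.0465, 0.1363]
tool_rot: [-0.556, 0.426, -0.432, 0.568]
ft_force: [-2.6, 0.3, 12.1]
grip_width: 0.0174
```

```bash
python3 -c "
from h import *
rel((.5009,-.0466,.1287));print(robot.get_obs()['moment'])"
```

```text
t 14.1 pos [ 0.5006 -0.0465  0.1363] zang 15.33 y [ 0.0173  0.0081 -0.9998] F [-2.6  0.3 12.1] w 0.0174 q [-0.32  0.49  1.83  0.02  0.8  -0.6 ]
need tool mm [0.2 7.6 0.1]
[0.12903597 0.73800524 0.01222286]
```

carry_out --pt "0 3 0 0 1" --pt "0 3 0 0 1" --pt "0 3 0 0 1" --pt "0 2.5 0 0 1"

```text
time: 14.6
position: [0.5005, -0.0464, 0.1304]
tool_rot: [-0.556, 0.425, -0.432, 0.568]
ft_force: [-2.0, 0.3, 9.3]
grip_width: 0.0177
```

```bash
python3 -c "
from h import *
rel((.5009,-.0466,.1287));print(robot.get_obs()['moment'])"
```

```text
t 14.6 pos [ 0.5005 -0.0464  0.1304] zang 15.39 y [ 0.0184  0.0072 -0.9998] F [-2.   0.3  9.3] w 0.0177 q [-0.32  0.5   1.84  0.02  0.79 -0.6 ]
need tool mm [0.3 1.7 0.3]
[ 0.07296777  0.65966728 -0.02375735]
```

carry_out --pt "0 2.5 0 0 1" --pt "0 2.5 0 0 1" --pt "0 2.5 0 0 1"

```text
time: 14.98
position: [0.5007, -0.0464, 0.1278]
tool_rot: [-0.557, 0.424, -0.432, 0.569]
ft_force: [-4.0, 0.6, 21.1]
grip_width: 0.0177
```

```bash
python3 -c "
from h import *
rel((.5009,-.0466,.1287));print(robot.get_obs()['moment'])"
```

```text
t 14.97 pos [ 0.5007 -0.0464  0.1278] zang 15.44 y [ 0.0196  0.0062 -0.9998] F [-4.   0.6 21.1] w 0.0177 q [-0.32  0.51  1.84  0.02  0.78 -0.6 ]
need tool mm [ 0.2 -0.9  0.1]
[ 0.14045152  1.12590761 -0.01406443]
```

carry_out --pt "0 3.5 0 0 1" --pt "0 3.5 0 0 1"

```text
time: 15.22
position: [0.5011, -0.0466, 0.1273]
tool_rot: [-0.557, 0.423, -0.433, 0.569]
ft_force: [-6.5, 0.6, 30.3]
grip_width: 0.0176
```

```bash
python3 -c "
from h import *
rel((.5009,-.0466,.1287));print(robot.get_obs()['moment'])"
```

```text
t 15.22 pos [ 0.5011 -0.0466  0.1273] zang 15.51 y [ 0.0213  0.0049 -0.9998] F [-6.5  0.6 30.3] w 0.0176 q [-0.32  0.51  1.84  0.02  0.78 -0.6 ]
need tool mm [-0.1 -1.4 -0.1]
[ 0.27209099  1.68078172 -0.07072357]
```

```bash
python3 -c "
from h import *
rel((.5006,-.0466,.1773))"
```

```text
t 15.22 pos [ 0.5011 -0.0466  0.1273] zang 15.51 y [ 0.0213  0.0049 -0.9998] F [-6.5  0.6 30.3] w 0.0176 q [-0.32  0.51  1.84  0.02  0.78 -0.6 ]
need tool mm [ -0.1 -50.    0.7]
```

carry_out --pt "0 -2 0 0 1" --pt "0 -4 0 0 1" --pt "0 -5 0.1 0 1" --pt "0 -6 0.1 0 1" --pt "0 -6 0.1 0 1"

```text
time: 15.85
position: [0.5008, -0.0466, 0.1516]
tool_rot: [-0.557, 0.423, -0.433, 0.569]
ft_force: [-0.2, 0.1, -1.4]
grip_width: 0.0178
```

```bash
python3 -c "
from h import *
rel((.5006,-.0466,.1873))"
```

```text
t 15.85 pos [ 0.5008 -0.0466  0.1516] zang 15.51 y [ 0.0214  0.0048 -0.9998] F [-0.2  0.1 -1.4] w 0.0178 q [-0.32  0.46  1.82  0.02  0.84 -0.6 ]
need tool mm [ -0.1 -35.7   0.6]
```

carry_out --pt "0 -8 0.1 0 1" --pt "0 -10 0.2 0 1" --pt "0 -10 0.2 0 1" --pt "0 -10 0.2 0 1" --pt "-15 -4 3 0 1" --pt "-25 0 5 0 1" --pt "-25 0 5 0 1" --pt "-10 0 2 0 1" --pt "0 0 0 0 1"

```text
time: 16.98
position: [0.4942, 0.0343, 0.1982]
tool_rot: [-0.557, 0.423, -0.433, 0.569]
ft_force: [0.5, 0.1, -2.0]
grip_width: 0.0176
```

```bash
python3 -c "
from ov import *
rel((.4884,.2112,.1953))
for n in('side','scene','wrist'):
    p,d=optics.camera(n);cv2.imwrite(f'pics/{n}6.png',p[...,::-1]);np.save(n+'6.npy',d)
b=cv2.imread('pics/side6.png');cv2.imwrite('pics/c6.png',cv2.resize(b[130:260,170:270],None,fx=6,fy=6,interpolation=2)[:600])
rel((.4884,.2112,.1953))
"
```

```text
t 16.98 pos [0.4942 0.0343 0.1982] zang 15.51 y [ 0.0226  0.0052 -0.9997] F [ 0.5  0.1 -2. ] w 0.0176 q [-0.16  0.38  1.8   0.01  0.94 -0.44]
need tool mm [-172.1    3.7   41.6]
t 17.12 pos [0.4947 0.033  0.1982] zang 15.39 y [ 0.0231  0.005  -0.9997] F [ 0.3 -0.6 -1.7] w 0.0175 q [-0.16  0.38  1.79  0.01  0.94 -0.44]
need tool mm [-173.5    3.6   41.1]
```

View pics/wrist6.png

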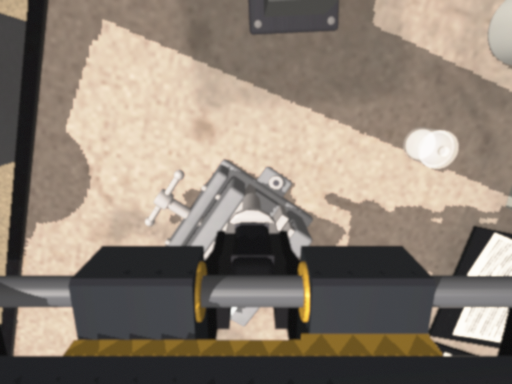

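View pics/c6.png

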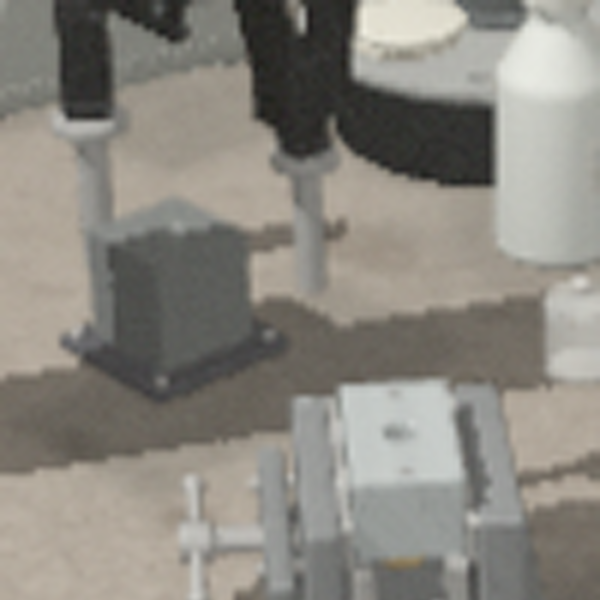

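```bash
python3 -c "
from ov import *
b=cv2.imread('pics/side6.png');cv2.imwrite('pics/c7.png',cv2.resize(b[190:250,200:270],None,fx=9,fy=9,interpolation=2))
h=np.array([.5003,-.0465,0]);
for z in(.086,.050,.048,.026):print(z,(proj('side',h+[0,0,z])-[200,190])*9)
# front of bush
print(proj('side',h+[-.0039,-.0111,.048]),proj('side',h+[-.0039,-.0111,.026]))
"
```

```text
0.086 [[330.7401075   96.51956672]]
0.05 [[332.96051339 206.79771588]]
0.048 [[333.08195519 212.82921519]]
0.026 [[334.40484    278.53129644]]
[[237.36312278 216.12211247]] [[237.50816304 223.46128797]]
```

View pics/c7.png

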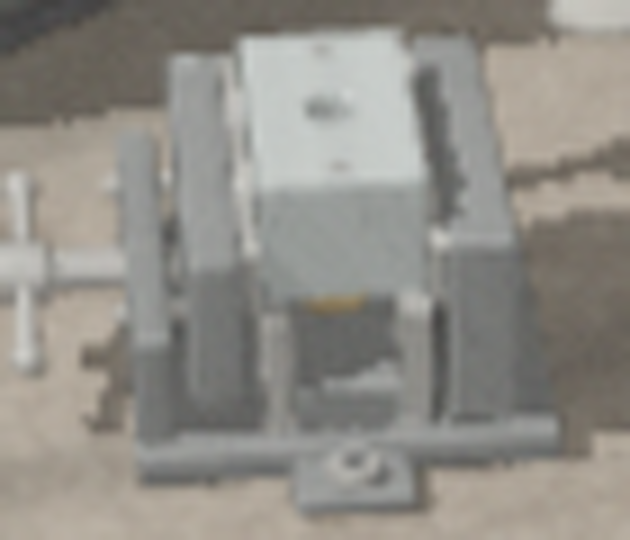

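The side crop shows a brass sliver at (335,303), under the block's lower edge. That fits the bush standing on the gutter floor. Next I carry the drift back to the stand.

carry_out --pt "-24 0 5.5 0 1" --pt "-28 0 6.5 0 1" --pt "-28 0 6.5 0 1" --pt "-28 0 6.5 0 1" --pt "-28 0 6.5 0 1" --pt "-18 0 4.5 0 1" --pt "-8 0 2 0 1" --pt "0 0 0 0 1"

```text
time: 18.12
position: [0.4929, 0.1969, 0.1981]
tool_rot: [-0.554, 0.425, -0.438, 0.566]
ft_force: [-0.4, -0.7, -2.9]
grip_width: 0.0176
```

```bash
python3 -c "
from ov import *
rel((.4865,.2112,.160))
for n in('side','wrist'):
    p,d=optics.camera(n);cv2.imwrite(f'pics/{n}7.png',p[...,::-1]);np.save(n+'7.npy',d)
rel((.4865,.2112,.160))
P=cloud('wrist',np.load('wrist7.npy'));x,y,z=P[...,0],P[...,1],P[...,2]
for lo,hi,r in((.06,.07,.045),(.0055,.012,.07)):
    m=(np.hypot(x-.487,y-.2095)<r)&(z>lo)&(z<hi);print(m.sum(),cv2.minAreaRect((P[m][:,:2]*1000).astype(np.float32)),np.median(P[m][:,2]))
o=robot.get_obs();M=R.from_quat(o['tool_rot']).as_matrix();p=o['position']
tip=p+M[:,1]*.0807;h=np.array([.4884,.2116,.066]);print(tip)
it=[(tip,.0065,(0,0,255)),(h,.008,(0,200,0))]
overlay('wrist','pics/wrist7.png',it,(190,130,310,220),6.5,'pics/o8.png')
overlay('side','pics/side7.png',it,(160,110,240,190),7,'pics/o9.png')
"
```

```text
t 18.12 pos [0.4929 0.1969 0.1981] zang 14.72 y [ 0.0246  0.0023 -0.9997] F [-0.4 -0.7 -2.9] w 0.0176 q [ 0.17  0.42  1.71 -0.    0.98 -0.09]
need tool mm [-15.6  38.   -3.5]
t 18.23 pos [0.4928 0.1964 0.1981] zang 14.67 y [ 0.0245  0.0021 -0.9997] F [ 0.7 -0.1 -2. ] w 0.0177 q [ 0.17  0.42  1.71 -0.    0.98 -0.09]
need tool mm [-16.1  38.   -3.3]
3855 ((489.07598876953125, 210.53662109375), (56.064239501953125, 56.4207649230957), 18.059755325317383) 0.0656338816979255
2247 ((489.038818359375, 210.71463012695312), (83.61874389648438, 83.58802032470703), 17.80217170715332) 0.007611201077265595
[0.49481129 0.19653081 0.11741832]
```

View pics/o8.png

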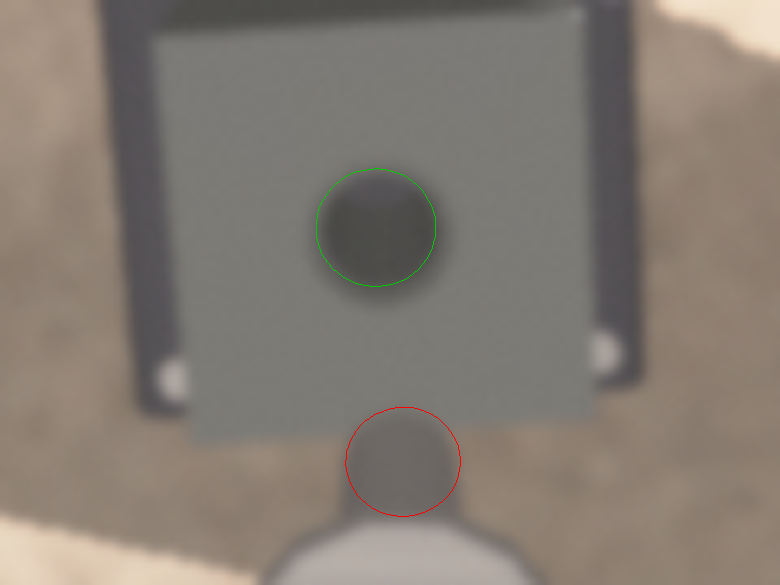

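View pics/o9.png

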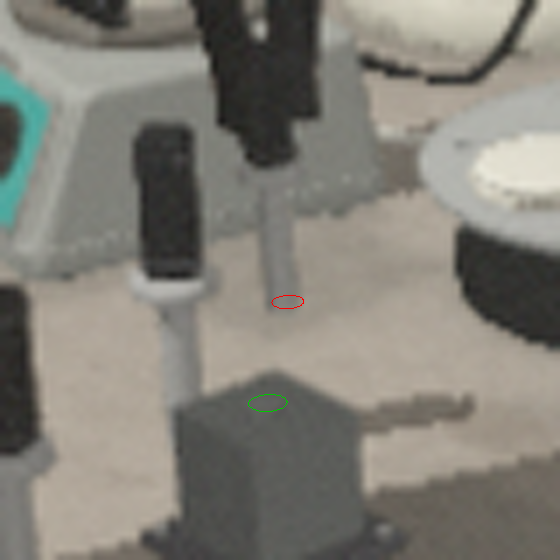

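```bash
python3 -c "
from h import *
p=robot.get_obs()['position'];rel(p+np.array([-.0058,.0141,0]));rel(p+np.array([-.0058,.0141,-.043]))"
```

```text
t 18.23 pos [0.4928 0.1964 0.1981] zang 14.67 y [ 0.0245  0.0021 -0.9997] F [ 0.7 -0.1 -2. ] w 0.0177 q [ 0.17  0.42  1.71 -0.    0.98 -0.09]
need tool mm [-15.1  -0.1  -2. ]
t 18.23 pos [0.4928 0.1964 0.1981] zang 14.67 y [ 0.0245  0.0021 -0.9997] F [ 0.7 -0.1 -2. ] w 0.0177 q [ 0.17  0.42  1.71 -0.    0.98 -0.09]
need tool mm [-15.3  42.9  -3.1]
```

carry_out --pt "-6 5 -1 0 1" --pt "-6 10 -1 0 1" --pt "-3.3 10 -1.1 0 1" --pt "0 10 0 0 1" --pt "0 6 0 0 1" --pt "0 0 0 0 1"

```text
time: 18.98
position: [0.486, 0.2097, 0.1531]
tool_rot: [-0.554, 0.427, -0.439, 0.564]
ft_force: [0.9, -0.1, -2.5]
grip_width: 0.0178
```

```bash
python3 -c "
from ov import *
p,d=optics.camera('wrist');cv2.imwrite('pics/wrist8.png',p[...,::-1]);np.save('wrist8.npy',d)
p,d=optics.camera('side');cv2.imwrite('pics/side8.png',p[...,::-1])
rel((.4870,.2105,.1551))
P=cloud('wrist',np.load('wrist8.npy'));x,y,z=P[...,0],P[...,1],P[...,2]
m=(np.hypot(x-.487,y-.2095)<.045)&(z>.06)&(z<.07);print(m.sum(),cv2.minAreaRect((P[m][:,:2]*1000).astype(np.float32)),np.median(P[m][:,2]))
o=robot.get_obs();M=R.from_quat(o['tool_rot']).as_matrix();p=o['position']
tip=p+M[:,1]*.0807;h=np.array([.4890,.2106,.066]);print(tip)
it=[(tip,.0065,(0,0,255)),(h,.008,(0,200,0)),(h,.01,(0,200,200))]
overlay('wrist','pics/wrist8.png',it,(190,150,310,240),6.5,'pics/o10.png')
overlay('side','pics/side8.png',it,(160,110,240,190),7,'pics/o11.png')
"
```

```text
t 19.07 pos [0.4865 0.2098 0.1538] zang 14.55 y [ 0.0234  0.0015 -0.9997] F [ 0.8 -0.  -2.4] w 0.0176 q [ 0.2   0.49  1.76 -0.    0.87 -0.05]
need tool mm [-0.5 -1.3  0.7]
3975 ((489.6986083984375, 211.03494262695312), (56.12918472290039, 56.38276672363281), 17.949342727661133) 0.06624238150148551
[0.48835859 0.20993956 0.07308426]
```

View pics/o10.png

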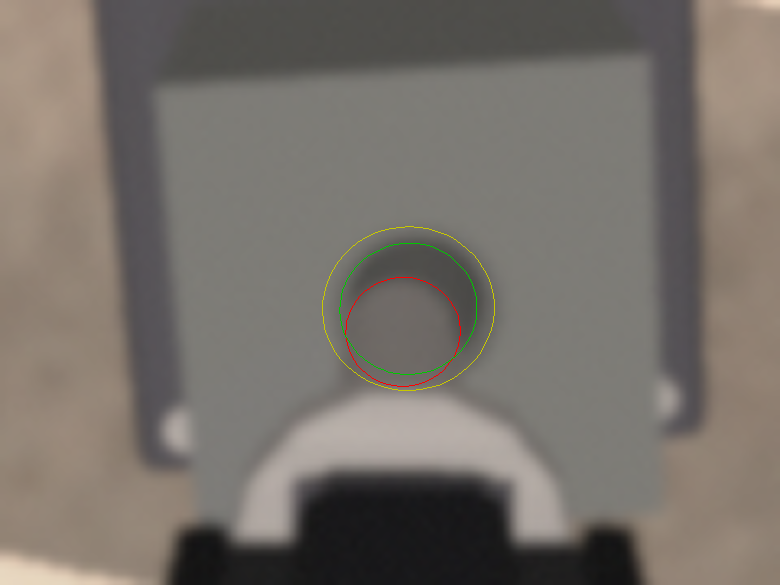

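View pics/o11.png

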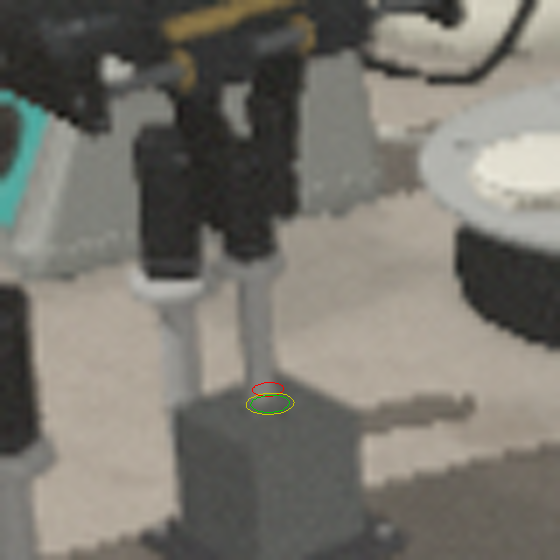

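carry_out --pt "-0.7 0 1 0 1" --pt "0 3 -0.1 0 1" --pt "0 3 -0.1 0 1" --pt "0 3 -0.1 0 1" --pt "0 2 0 0 1"

```text
time: 19.7
position: [0.4883, 0.2108, 0.1432]
tool_rot: [-0.553, 0.426, -0.44, 0.565]
ft_force: [-0.6, -0.4, -1.7]
grip_width: 0.0178
```

```bash
python3 -c "
from h import *
rel((.4872,.2106,.0887));print(robot.get_obs()['moment'])"
```

```text
t 19.7 pos [0.4883 0.2108 0.1432] zang 14.54 y [ 0.0261  0.002  -0.9997] F [-0.6 -0.4 -1.7] w 0.0178 q [ 0.2   0.51  1.76 -0.    0.85 -0.05]
need tool mm [-0.3 54.5 -2.5]
[-0.07202177  0.03305556  0.02378844]
```

carry_out --pt "0 3 -0.8 0 1" --pt "0 4 -0.1 0 1" --pt "0 4 -0.1 0 1" --pt "0 4 -0.1 0 1"

```text
time: 20.2
position: [0.4876, 0.2106, 0.1272]
tool_rot: [-0.553, 0.426, -0.44, 0.565]
ft_force: [-0.5, 0.5, -1.3]
grip_width: 0.0177
```

```bash
python3 -c "
from h import *
rel((.4876,.2107,.0887));print(robot.get_obs()['moment'])"
```

```text
t 20.2 pos [0.4876 0.2106 0.1272] zang 14.54 y [ 0.0261  0.002  -0.9997] F [-0.5  0.5 -1.3] w 0.0177 q [ 0.2   0.53  1.78 -0.    0.81 -0.05]
need tool mm [-0.3 38.4 -0.9]
[-0.14847583  0.07503893  0.02742864]
```

carry_out --pt "0 5 -0.1 0 1" --pt "0 5 -0.1 0 1" --pt "0 5 -0.1 0 1" --pt "0 5 -0.1 0 1" --pt "0 5 -0.1 0 1"

```text
time: 20.82
position: [0.4879, 0.2105, 0.1003]
tool_rot: [-0.553, 0.426, -0.44, 0.565]
ft_force: [0.8, -0.5, -2.7]
grip_width: 0.0178
```

```bash
python3 -c "
from h import *
rel((.4876,.2107,.0887));print(robot.get_obs()['moment'])"
```

```text
t 20.82 pos [0.4879 0.2105 0.1003] zang 14.54 y [ 0.0261  0.002  -0.9997] F [ 0.8 -0.5 -2.7] w 0.0178 q [ 0.2   0.58  1.79 -0.    0.74 -0.05]
need tool mm [-0.3 11.6 -0.5]
[-0.05024602  0.03903797 -0.03258747]
```

carry_out --pt "0 3 -0.1 0 1" --pt "0 3 -0.1 0 1" --pt "0 2 0 0 1" --pt "0 1.5 0 0 1" --pt "0 1.5 0 0 1"

```text
time: 21.45
position: [0.4881, 0.2105, 0.0887]
tool_rot: [-0.553, 0.426, -0.44, 0.565]
ft_force: [-1.8, -0.7, 11.1]
grip_width: 0.018
```

```bash
python3 -c "
from h import *
rel((.4876,.2107,.0887));print(robot.get_obs()['moment'])"
```

```text
t 21.45 pos [0.4881 0.2105 0.0887] zang 14.54 y [ 0.0262  0.0019 -0.9997] F [-1.8 -0.7 11.1] w 0.018 q [ 0.2   0.6   1.8  -0.    0.72 -0.05]
need tool mm [-0.4  0.  -0.4]
[-0.2359392   0.63526907 -0.02207063]
```

carry_out --pt "0 2 0 0 1" --pt "0 0 0 0 1"

```text
time: 21.7
position: [0.4885, 0.2105, 0.0894]
tool_rot: [-0.553, 0.425, -0.44, 0.566]
ft_force: [0.1, 0.2, -1.8]
grip_width: 0.0172
```

```bash
python3 -c "
from h import *
rel((.4876,.2107,.0887));print(robot.get_obs()['moment'])
p,d=optics.camera('side');cv2.imwrite('pics/s9.png',cv2.resize(p[100:190,150:250,::-1],None,fx=6,fy=6))"
```

```text
t 21.7 pos [0.4885 0.2105 0.0894] zang 14.56 y [ 0.0276  0.0021 -0.9996] F [ 0.1  0.2 -1.8] w 0.0172 q [ 0.2   0.6   1.8  -0.01  0.72 -0.05]
need tool mm [-0.4  0.7 -0.8]
[-0.11174621  0.02826583 -0.01668732]
```

View pics/s9.png

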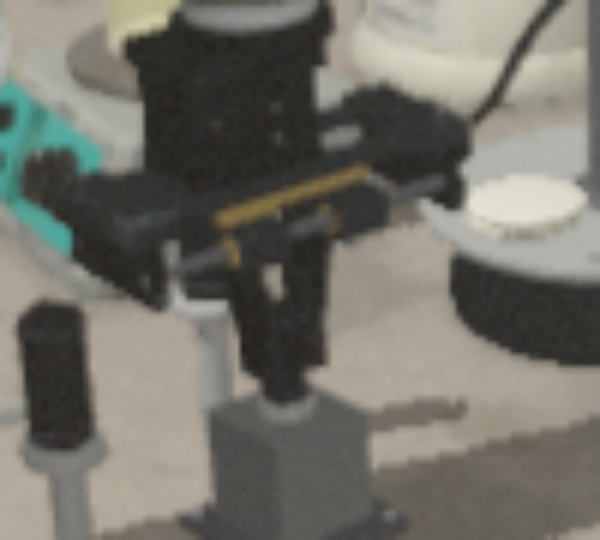

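The side view shows the collar down at the stand top. I'll seat it once more and release.

carry_out --pt "0 1.5 0 0 1" --pt "0 0.5 0 0 0.75" --pt "0 0 0 0 0.75" --pt "0 0 0 0 0.5" --pt "0 0 0 0 0.2" --pt "0 0 0 0 0" --pt "0 0 0 0 0" --pt "0 0 0 0 0"

```text
time: 22.75
position: [0.4896, 0.2106, 0.0878]
tool_rot: [-0.552, 0.425, -0.44, 0.566]
ft_force: [0.1, -0.2, 0.4]
grip_width: 0.0635
```

```bash
python3 -c "
from h import *
rel((.4885,.2105,.2));print(robot.get_obs()['moment'])"
```

```text
t 22.75 pos [0.4896 0.2106 0.0878] zang 14.56 y [ 0.0293  0.0023 -0.9996] F [ 0.1 -0.2  0.4] w 0.0635 q [ 0.2   0.6   1.8  -0.01  0.71 -0.05]
need tool mm [   0.4 -112.2    2.2]
[-0.11712182  0.07642078  0.01203971]
```

carry_out --pt "0 0 0 0 0" --pt "0 0 0 0 0" --pt "0 -6 0.1 0 0" --pt "0 -12 0.2 0 0" --pt "0 -20 0.4 0 0" --pt "0 -25 0.5 0 0" --pt "0 -25 0.5 0 0" --pt "0 -25 0.5 0 0" --pt "0 -10 0 0 0" --pt "0 0 0 0 0"

```text
time: 24.0
position: [0.4881, 0.211, 0.2194]
tool_rot: [-0.551, 0.424, -0.441, 0.567]
ft_force: [0.2, 0.1, -0.2]
grip_width: 0.0868
```

```bash
python3 -c "
from ov import *
rel((.4885,.2105,.2))
for n in('side','wrist','scene'):
    p,d=optics.camera(n);cv2.imwrite(f'pics/{n}9.png',p[...,::-1]);np.save(n+'9.npy',d)
b=cv2.imread('pics/side9.png');cv2.imwrite('pics/c9.png',cv2.resize(b[110:250,150:290],None,fx=4.2,fy=4.2,interpolation=2))
for n in('side','wrist'):
    P=cloud(n,np.load(n+'9.npy'));x,y,z=P[...,0],P[...,1],P[...,2]
    m=(np.hypot(x-.489,y-.2105)<.02)&(z>.1)&(z<.14);print(n,m.sum(),np.median(P[m],0),np.percentile(z[m],95), cv2.minAreaRect((P[m&(z>.117)][:,:2]*1000).astype(np.float32)))
"
```

```text
t 24.0 pos [0.4881 0.211  0.2194] zang 14.57 y [ 0.0332  0.0031 -0.9994] F [ 0.2  0.1 -0.2] w 0.0868 q [ 0.2   0.39  1.69 -0.    1.02 -0.05]
need tool mm [ 0.5 19.4 -0.4]
side 64 [0.48475179 0.20417782 0.11243258] 0.12047994299781653 ((486.5238037109375, 207.6905517578125), (16.274385452270508, 15.873912811279297), 1.8066169023513794)
wrist 608 [0.48774827 0.21295883 0.11983065] 0.1214888780428658 ((488.3114013671875, 210.61131286621094), (17.53761100769043, 17.836339950561523), 13.767194747924805)
```

View pics/c9.png

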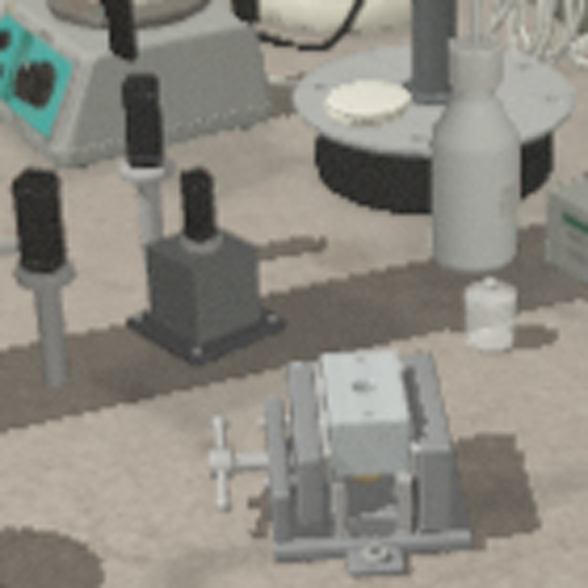

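View pics/side9.png

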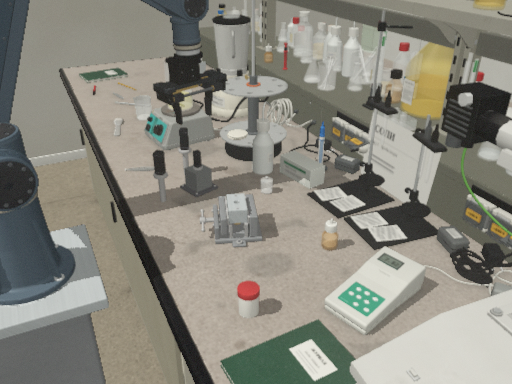

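View pics/wrist9.png

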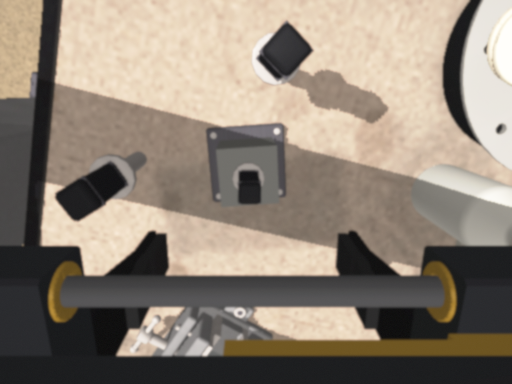

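carry_out --pt "25 0 -4 0 0" --pt "35 0 -5.5 0 0" --pt "35 0 -5.5 0 0" --pt "35 0 -5.5 0 0" --pt "35 0 -5.5 0 0" --pt "35 0 -5.5 0 0" --pt "35 0 -5.5 0 0" --pt "35 0 -5.5 0 0" --pt "30 0 -5 0 0" --pt "20 0 -3 0 0" --pt "10 0 -1 0 0" --pt "0 0 0 0 0"

```text
time: 25.65
position: [0.5154, -0.1301, 0.2042]
tool_rot: [-0.556, 0.433, -0.432, 0.563]
ft_force: [-0.5, 0.4, 0.2]
grip_width: 0.087
```

```bash
python3 -c "
from ov import *
p,d=optics.camera('wrist');cv2.imwrite('pics/wrist10.png',p[...,::-1]);np.save('w10.npy',d)
print(cal('wrist')[1]);c=proj('wrist',(.5009,-.0463,.086))[0];print(c)
P=cloud('wrist',d);u,v=np.round(c).astype(int)
if 6<u<500 and 6<v<370:
  print((P[v-8:v+9:2,u-8:u+9:2,2]*1000).round())
  a=p[max(v-40,0):v+40,max(u-50,0):u+50,::-1];cv2.imwrite('pics/c10.png',cv2.resize(a,None,fx=6,fy=6,interpolation=2))
rel((0,0,0))
"
```

```text
[ 0.49511716 -0.05608108  0.36643021]
[259.7954441   83.33036896]
[[84. 86. 47. 48. 47. 48. 46. 85. 85.]
 [85. 48. 48. 47. 48. 47. 48. 48. 85.]
 [46. 47. 47. 47. 47. 47. 47. 46. 79.]
 [47. 47. 26. 27. 28. 47. 46. 47. 47.]
 [47. 46. 26. 25. 25. 30. 47. 47. 47.]
 [48. 26. 26. 25. 27. 25. 46. 49. 47.]
 [46. 47. 25. 26. 25. 35. 48. 48. 48.]
 [84. 49. 46. 26. 26. 47. 46. 47. 87.]
 [85. 48. 46. 46. 47. 48. 47. 85. 85.]]
t 25.7 pos [ 0.5152 -0.1295  0.2042] zang 14.68 y [ 0.0043  0.009  -1.    ] F [-0.5 -1.   0.5] w 0.0868 q [-0.46  0.43  1.69  0.01  1.03 -0.72]
need tool mm [-254.3  203.1 -466.9]
```

View pics/c10.png

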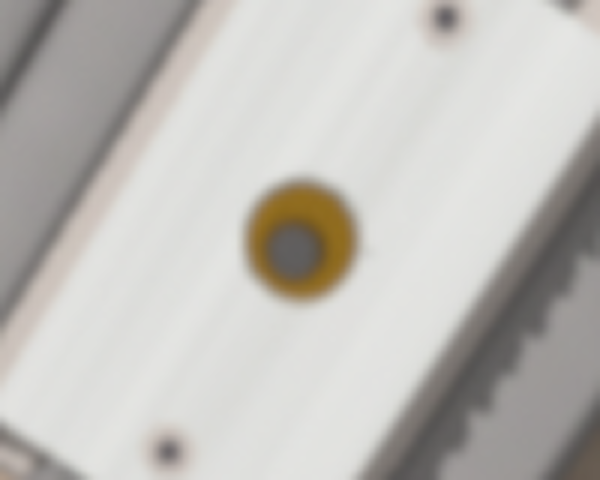

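Looking down the hole, the bush's upper face reads 47–48 mm and the gutter floor through its bore reads 26 mm, as required.

carry_out --pt "0 0 0 0 0" --pt "0 0 0 0 0"

```text
time: 25.95
position: [0.5148, -0.1276, 0.2042]
tool_rot: [-0.557, 0.433, -0.43, 0.564]
ft_force: [-0.4, 0.2, 0.6]
grip_width: 0.0869
```

```bash
python3 -c "
from h import *
print(robot.hand_in())"
```

```text
the job is handed in; nothing more can be done
None
```

The bush is out of its bore and stands on the gutter floor, and the drift is back upright in its stand. I handed the job in at about 26 s of the 72 s allowed; no verdict is reported.

**What I did:** I took the smallest drift, the one in the stand. The wrist camera put its tip over the hole, and it went in on the first gentle descent without touching the block's top. It met the bush at about 10 N and pushed it steadily at 10–14 N. The firm stop showed as a force reading of 30 N with only about 0.5 mm more movement. That was the highest reading, though I read the force only at the end of each call, so a brief peak could have been missed.

**Last checks:**
- **Bush:** looking down the hole, its upper face reads 47–48 mm above the worktop (48 expected) and the floor through its bore reads 26 mm.
- **Drift:** the handle's top is at 121.5 mm, as at the start (121). The collar made contact at the same tool height as when I picked it up.
- **Bottles and jar:** in the last side picture they look undisturbed; I checked this by eye, not by measuring. The robot was touching nothing at the end.

**What disagreed:**
- **Stop height:** it came 1–1.4 mm lower than calculated, which I put down to tool tilt and give in the arm.
- **Tool tilt:** the tool crept up to about 2° out of upright, and the moves offered no way to correct that. I allowed for it when putting the drift back.
- **Camera views:** the side and wrist views differed by 2–3 mm on the hole's position. I followed the wrist view, and it proved right.

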